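# Stand the washed paste brush bristles-up and open the drying air

### The arm

A 6-joint arm with a two-finger parallel gripper is mounted at the origin on the work surface. World frame = base frame: x ahead of the robot, y to its left, z up, the work surface at z = 0. Lengths are in mm, angles in rad, forces in N, time in s.
With the tool pointing down it reaches from about 350 to 875 mm from the base axis. Payload 4.2 kg.
Tool frame: the origin (TCP) lies between the finger pads; the fingertips stand 11 mm ahead of it and the grasp point (between the pads) lies 8 mm behind it; z points along the fingers, y is the direction in which the jaws open and shut (so a half turn about z gives the same grasp; the last joint's range is limited). The gripper opens to 85 mm and grips with 20 to 120 N. Pads are 22 mm wide; open, the fingers measure 114 mm over their backs; the gripper's body (76 mm by 85 mm) begins 54 mm behind the grasp point. The pads swing forward as they close: fully open they stand 13 mm farther back than shut.
Start: joints at [-0.869, 0.385, 0.008, 0, -1.194, -0.259], TCP at [267.806, -564.694, 242.312] pointing down, gripper open.
Joint ranges: [-3.14, 3.14], [-1.21, 2.06], [-1.07, 1.41], [-3.16, 2.05], [-2.99, -0.16], [-3.1, 3.1]. Speed limits (rad/s): [2.79, 2.79, 3.14, 3.14, 3.14, 3.14].

### API

Orientations are given as a unit quaternion [x, y, z, w].
In Python, from bench import * gives the robot as it stands.
- The arm moves only by the tool servo_tool, never from a script. Its argument "rows" is a list of rows, each a list of 7 numbers: the opening, from 0 (shut) to 1 (fully open), then the shift along the tool's x, y, z in cm, then the turn, a rotation vector about the tool's x, y, z in degrees. A call has 1 to 12 rows; each row shifts and turns the commanded pose from where the row before left it, along the tool's axes as they then stand; what a row does not reach is not made up. A row lasts 1/10 s, in which the tool goes at most 50 mm and 8.59 degrees, less where a joint would pass 70% of its speed; a pose out of reach is approached as far as the arm can. A call is refused whole if a number of a shift passes 5 or a number of a turn 8.59, either way. A call with a gripper value outside its range is refused whole. The fingers move at their own pace and stop on an object; the grip force is fixed at half the most. Time passes only in rows, so rows that do not move let the fingers close. It gives the time, the measured TCP pose, the force and the opening at its end, in the units of the state.
- read_state(): the state, without advancing time (a new reading comes with each control period).
- get_image(name): name is "scene" or "top" or "wrist"; returns a dict with "image" (384x512x3 uint8, red, green, blue), "mtx" (3x3 intrinsics, pixels), "extrinsics" (4x4, takes a point from camera to world coordinates). Camera axes: x right, y up, looking along -z (the intrinsics and any distortion apply to the point x, -y, -z); pixel columns grow to the right and rows downward; lengths in mm; the calibration is good to about 2 mm. The wrist camera is an equidistant fisheye: a pixel r from the principal point sees the ray r / f radians off the axis. A picture is of the moment at which its call begins. There is no depth.
- job_done(): hands the job in, once; it reports no verdict.
The state is a dict: "clock": time; "joints": joint angles; "joint_vel": joint speeds; "joint_efforts": joint torques, N m; "position": TCP position; "ee_rot": TCP orientation; "contact_force": force on the tool from outside, world axes, zero at the start; "wrist_torque": the same for the moment, N m; "gripper_width": finger opening in mm.
Only numpy, scipy, OpenCV 4.12 (cv2) and the standard library are available. Lean on these libraries where they do the work, as an engineer would, in place of code of your own. Each camera call takes 0.05 s, during which the arm holds its last target. There are 200 camera calls.

### The job

The washed blue paste brush was put in its slanted drying tube the wrong way round. Pull it out, turn it end for end and put it back in the same blue-banded tube, handle first and pushed fully home with its bristles sticking out; then swing the red lever of the air cock a quarter turn to its open stop and let go. Leave the red brush and the other things on the bench where they are.

Things in the scene. Friction and masses are not known exactly. Their poses are not given: they have to be found in the camera images.
- blue_brush: The round brush to reverse, 270 mm long, about 0.12 kg, balanced near mid-length. Origin on its axis at mid-length; its z runs from handle to bristles. Blue handle, diameter 22 mm, from z = -135 to 45; steel ferrule, diameter 27, to 75; dark rigid bristle head, diameter 30, to 135. Starts bristles-down on the blue tube's floor, sagging on its lower lip a few degrees flatter than the tube.
- blue_brush_handle_end (a point): Centre of the flat end of the blue handle (135 mm from the brush's origin, at its z = -135 mm).
- blue_brush_bristle_end (a point): Centre of the bristle tip of the blue brush (its z = +135 mm).
- blue_stand_tube: Grey tube with blue band on a fixed stand (130 x 100 mm plate). Origin: centre of its inner floor, 48 mm above the bench; its z runs out of the mouth, 45 degrees from vertical, up and roughly away from the robot. Inside diameter 40, outside 48, depth 100 mm. Friction may stop a released brush from sliding down: push it to the floor. Let go, it sags up to 11 degrees on the lower lip.
- blue_stand_mouth (a point): Centre of the blue tube's mouth, 100 mm from the inner floor along the tube's axis.
- red_stand_tube: The identical tube with the red band, on its own fixed red-tagged stand, at least 140 mm to one side of the blue one; holds the red brush. Leave alone.
- red_brush: The red-handled brush, same shape and axes as the blue, already bristles-up in the red tube. Leave alone.
- valve_lever (a joint): Turn of the air cock's lever in rad: 0 = closed stop, 1.571 = open stop. Starts between 0 and 0.3. It grows anticlockwise seen from above and stays where it is left; friction 0.12 N m, no spring.
- lever_hinge (a point): Point on the lever's vertical hinge axis at mid-height of the lever, 98 mm above the bench. The brass pipe underneath reaches up to 73 mm.
- lever_grip (a point): Point in the middle of the lever's red sleeve, 85 mm from the hinge axis. The sleeve spans 45 to 120 mm from the hinge, is 14 mm wide and 24 mm high (86 to 110 mm above the bench), free on both sides and above.
- air_valve: Fixed air cock: grey foot 120 x 100 x 22 mm, brass pipe along its own y, 100 mm wide black air nozzle at +y. Origin under its centre, below the lever's hinge. Closed, the lever points along its own -x (roughly to the robot); open, along its own -y, in line with the pipe.
- paste_jar: White jar with yellow lid, diameter 70, height 85 mm. Leave alone.
- tape_roll: Amber tape roll lying flat, diameter 96, height 48 mm. Leave alone.
- white_carton: Small white carton 100 x 140 x 60 mm high. Leave alone.
- brown_carton: Small brown carton 120 x 90 x 80 mm high. Leave alone.
- label_spatula: Flat spatula 200 mm long lying on the bench. Leave alone.
- clip_cup: White cup, diameter 72, height 70 mm. Leave alone.

How it is judged (in metres and radians):
On the way, in this order (a step that is already met when the one before it is completed fails the run):
1. The blue brush stands reversed in the blue tube: its handle end on the tube's floor, its bristles out (z of blue_brush_handle_end in the frame of blue_stand_tube below 0.012 m and distance between blue_brush_handle_end and blue_stand_tube below 0.025 m and z of blue_brush_bristle_end in the frame of blue_stand_tube above 0.2 m), for 0.2 s.
2. With the brush there, the air cock is turned to its open stop (all of step 1 and value of joint valve_lever above 1.43 rad), for 0.2 s.
At the end, for the whole second after the job is handed in: The blue brush rests in the blue-banded tube with its handle end within 12 mm of the tube's floor and 25 mm of the floor's centre, its bristles out (tip over 200 mm from the floor along the tube); the lever is within 8 degrees of its open stop (over 1.43 rad); the brush is at rest and let go (all of step 2 and linear speed of blue_brush below 0.02 m/s); the robot touches nothing.
It fails at once if The red brush is moved by more than 30 mm (distance of red_brush from where it was at the start of the episode above 0.03 m).
It fails at once if One of the other things on the bench is moved by more than 40 mm (distance of any of paste_jar, tape_roll, white_carton, brown_carton, label_spatula, clip_cup from where it was at the start of the episode above 0.04 m).
It also fails if it takes over 72 s, if anything falls off the work surface, if the arm or the gripper's body presses on something with over 40 N, if the wrist force passes 120 N, or if a joint passes its speed limit or range.

## Working session

There is one attempt and no reset: what is moved stays moved. The work goes in short steps, Python scripts to look and compute and a tool call to move; the robot and the scene stay as the last step left them, time stands still between calls to the robot, and variables do not carry over. Pictures are saved under pics/ and viewed, about 8 in all and at most 12, crops included, and the job is handed in when it is done.

Besides the shell and the picture viewer there is one more tool, called after "Call:" as a command line: name --pt "numbers of a row" for each row, then --argument value for the rest. servo_tool: Moves the arm, as the interface text tells. Its arguments: {"type":"object","properties":{"rows":{"type":"array","items":{"type":"array","items":{"type":"number"}}}},"required":["rows"]}

```bash
ls; mkdir -p pics; python3 - <<'E'
from bench import *
import cv2,numpy as np,pickle
d={}
for n in("scene","top"):
    g=get_image(n);d[n]=g;cv2.imwrite(f"pics/{n}0.png",g["image"][:,:,::-1]);print(n,np.round(g["mtx"],1).tolist(),np.round(g["extrinsics"],3).tolist(),[k for k in g])
pickle.dump(d,open("d0.pkl","wb"))
a=cv2.imread("pics/scene0.png");b=cv2.imread("pics/top0.png")
print(read_state())
E
```

```text
pics
scene [[461.4, 0.0, 265.2], [0.0, 461.4, 189.2], [0.0, 0.0, 1.0]] [[0.771, -0.544, 0.331, 1039.506], [0.636, 0.664, -0.393, -504.96], [-0.006, 0.514, 0.858, 1323.74], [0.0, 0.0, 0.0, 1.0]] ['image', 'mtx', 'extrinsics']
top [[457.4, 0.0, 254.6], [0.0, 457.4, 197.8], [0.0, 0.0, 1.0]] [[0.005, 0.992, -0.13, 409.041], [-1.0, 0.006, 0.011, 36.54], [0.012, 0.13, 0.991, 1432.745], [0.0, 0.0, 0.0, 1.0]] ['image', 'mtx', 'extrinsics']
{'clock': 0.1, 'joints': array([-8.69405025e-01,  3.85469251e-01,  6.75395348e-03, -4.28156136e-04,
       -1.19401286e+00, -2.58572599e-01]), 'joint_vel': array([-0.00114272, -0.00131462,  0.00204705,  0.00089576, -0.00023939,
        0.00135323]), 'joint_efforts': array([-3.31580559e-04, -3.93320704e+01,  1.88929385e+01,  4.19788599e+00,
       -2.54857572e-03, -4.48874303e-06]), 'position': array([ 267.58521473, -564.25985413,  241.33491684]), 'ee_rot': array([-2.19527650e-01,  9.75605780e-01,  9.48654488e-04, -2.69524107e-04]), 'contact_force': array([ 0.27004297, -0.218796  , -0.25055845]), 'wrist_torque': array([ 0.03682648,  0.01082529, -0.03243902]), 'gripper_width': 85.23459943225252}
```

View pics/scene0.png

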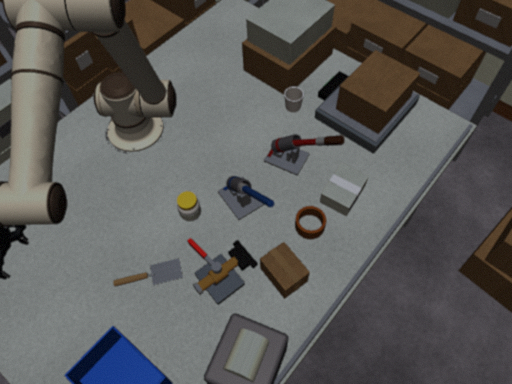

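View pics/top0.png

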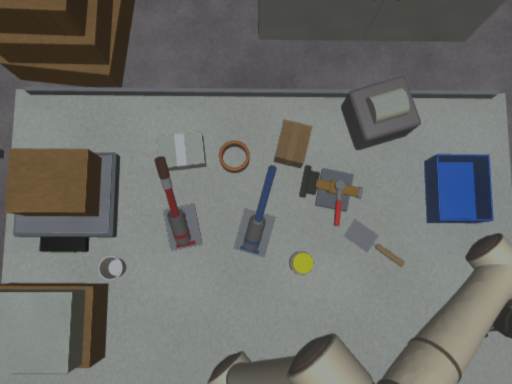

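```bash
cat > h.py <<'E'
import numpy as np,cv2,pickle
from scipy.spatial.transform import Rotation as R
def ray(g,uv):
    K,T=g["mtx"],g["extrinsics"];p=np.linalg.inv(K)@[uv[0],uv[1],1.]
    d=T[:3,:3]@[p[0],-p[1],-p[2]];return T[:3,3],d/np.linalg.norm(d)
def onplane(g,uv,z):
    o,d=ray(g,uv);return o+d*(z-o[2])/d[2]
def proj(g,P):
    T=g["extrinsics"];p=T[:3,:3].T@(np.asarray(P)-T[:3,3]);p=g["mtx"]@[p[0],-p[1],-p[2]];return p[:2]/p[2]
def tri(g1,u1,g2,u2):
    o1,d1=ray(g1,u1);o2,d2=ray(g2,u2)
    s=np.linalg.lstsq(np.c_[d1,-d2],o2-o1,rcond=None)[0];a=o1+s[0]*d1;b=o2+s[1]*d2
    return (a+b)/2,np.linalg.norm(a-b)
def mask(im,kind):
    h=cv2.cvtColor(im,cv2.COLOR_RGB2HSV).astype(int);H,S,V=h[...,0],h[...,1],h[...,2]
    if kind=="blue": m=(H>100)&(H<130)&(S>130)&(V>40)
    if kind=="red": m=((H<6)|(H>172))&(S>150)&(V>90)
    return m.astype(np.uint8)
def comps(m,amin=20):
    n,l,s,c=cv2.connectedComponentsWithStats(m)
    return [(s[i],c[i],np.argwhere(l==i)[:,::-1]) for i in range(1,n) if s[i][4]>=amin]
def axis_ends(p):
    p=p.astype(float);c=p.mean(0);d=np.linalg.svd(p-c,full_matrices=False)[2][0];t=(p-c)@d
    return c+d*(t.min()-.5),c+d*(t.max()+.5)
E
python3 - <<'E'
from h import *
d=pickle.load(open("d0.pkl","rb"))
for n in d:
  for k in("blue","red"):
    for s,c,p in comps(mask(d[n]["image"],k)):
        e=axis_ends(p);print(n,k,s.tolist(),np.round(c,1),np.round(e,1).tolist())
b=[cv2.resize(d["top"]["image"][150:280,150:380],None,fx=3,fy=3,interpolation=2),]
cv2.imwrite("pics/c.png",b[0][:,:,::-1])
cv2.imwrite("pics/c2.png",cv2.resize(d["scene"]["image"][120:310,170:370],None,fx=3,fy=3,interpolation=2)[:,:,::-1])
E
```

```text
scene blue [243, 186, 30, 20, 185] [258.  195.9] [[242.6, 186.6], [272.8, 204.7]]
scene blue [65, 327, 107, 57, 3097] [116.1 363.9] [[65.5, 360.1], [172.6, 368.2]]
scene red [188, 239, 19, 18, 98] [196.8 247.3] [[188.3, 238.9], [205.1, 255.6]]
top blue [436, 155, 57, 67, 2513] [458.7 190.3] [[454.1, 152.4], [462.8, 223.9]]
top blue [257, 169, 17, 51, 120] [265.1 192.4] [[272.4, 168.3], [257.0, 219.5]]
top red [166, 190, 12, 27, 131] [171.8 202.7] [[168.1, 189.5], [175.6, 216.1]]
top red [335, 201, 6, 24, 98] [337.6 212.4] [[338.6, 200.4], [336.4, 224.6]]
```

View pics/c.png

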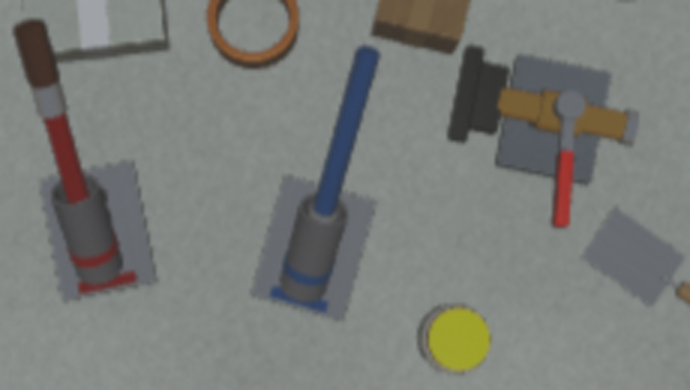

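View pics/c2.png

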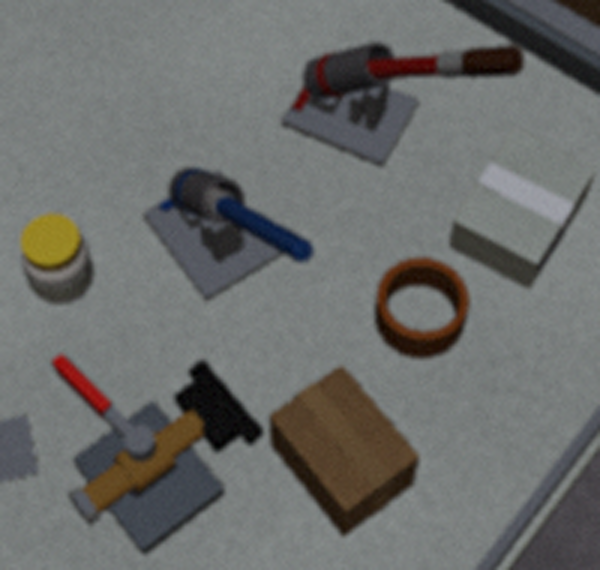

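```bash
python3 - <<'E'
from h import *
d=pickle.load(open("d0.pkl","rb"));t,s=d["top"],d["scene"]
E,e=tri(s,(272.8,204.7),t,(272.4,168.3));M,e2=tri(s,(242.6,186.6),t,(257,219.5))
a=E-M;print("handle end",E.round(1),e.round(1),"mouth-ish",M.round(1),e2.round(1),"len",np.linalg.norm(a).round(1));a/=np.linalg.norm(a)
print("dir",a.round(3),"elev",np.degrees(np.arcsin(a[2])).round(1),"yaw",np.degrees(np.arctan2(a[1],a[0])).round(1))
P=np.array([onplane(t,(150+x/3,150+y/3),6) for x,y in[(283,176),(376,201),(343,319),(252,294)]])
print("plate",P.round(0)[:,:2].tolist(),P.mean(0).round(1));v=P[0]-P[3]+P[1]-P[2];yw=np.arctan2(v[1],v[0]);print("plate yaw",np.degrees(yw).round(1))
print("tube ctr",tri(s,(243.5,188),t,(258.5,219.5)))
L=[onplane(t,q,98) for q in[(340,184.7),(338.6,200.4),(336.4,224.6)]];print("lever top",np.round(L,1).tolist())
L2=[onplane(s,q,98) for q in[(205.1,255.6),(188.3,238.9),(216.7,266)]];print("lever scene out",np.round(L2,1).tolist())
print("jar",onplane(t,(303,263),85), "tape",onplane(t,(234,156),48))
E
```

```text
handle end [654.1 -22.4 208. ] 9.3 mouth-ish [516.8  12.4 119. ] 4.5 len 167.3
dir [ 0.821 -0.208  0.532] elev 32.2 yaw -14.2
plate [[561.0, 52.0], [536.0, -45.0], [414.0, -11.0], [439.0, 83.0]] [487.4  19.8   6. ]
plate yaw -14.9
tube ctr (array([518.82773104,  10.00479557, 115.12180036]), np.float64(0.7035921280536105))
lever top [[624.7, -231.6, 98.0], [577.8, -226.5, 98.0], [506.3, -218.7, 98.0]]
lever scene out [[574.4, -222.2, 98.0], [500.7, -215.2, 98.0], [621.4, -224.3, 98.0]]
jar [ 394.47454835 -121.32942699   85.        ] tape [720.33229652  84.75117903  48.        ]
```

```bash
cat >> h.py <<'E'
def pose(st): return np.array(st["position"]),R.from_quat(st["ee_rot"])
def plan(p0,R0,p1,R1):
    """translate (in old tool axes, cm) then rotate (deg, tool rotvec)"""
    print("shift cm",(R0.inv().apply(np.asarray(p1)-p0)/10).round(2),"turn deg",np.degrees((R0.inv()*R1).as_rotvec()).round(2),"= after shift")
def frame(x,yhint=None,z=None):
    x=x/np.linalg.norm(x);z=z-x*(z@x);z/=np.linalg.norm(z);return R.from_matrix(np.c_[x,np.cross(z,x),z])
def dirv(elev,yaw):
    e,y=np.radians([elev,yaw]);return np.array([np.cos(e)*np.cos(y),np.cos(e)*np.sin(y),np.sin(e)])
E
python3 - <<'E'
from h import *
from bench import *
d=pickle.load(open("d0.pkl","rb"));t,s=d["top"],d["scene"]
def plane(g,p,q):
    o,a=ray(g,p);_,b=ray(g,q);n=np.cross(a,b);n/=np.linalg.norm(n);return n,n@o
n1,c1=plane(s,(242.6,186.6),(272.8,204.7));n2,c2=plane(t,(257,219.5),(272.4,168.3))
a=np.cross(n1,n2);a/=np.linalg.norm(a);a*=np.sign(a[0])
for z in(119,150,200):print(z,np.linalg.solve([n1,n2,[0,0,1]],[c1,c2,z]).round(1))
print("elev",np.degrees(np.arcsin(a[2])),"yaw",np.degrees(np.arctan2(a[1],a[0])))
a=dirv(39,-14.5);Rt=frame(-a,z=np.array([0,0,-1.]));zt=Rt.as_matrix()[:,2]
G=np.array([519,11,118])+35*a; tgt=G+8*zt-120*zt
print("G",G,"zt",zt,"tgt",tgt,Rt.as_quat())
p,r=pose(read_state());plan(p,r,tgt,Rt)
E
```

```text
119 [526.8  11.6 119. ]
150 [5.64e+02 4.00e-01 1.50e+02]
200 [624.2 -17.8 200. ]
elev 38.52419253967484 yaw -16.80100273003377
G [545.33372101   4.18963669 140.02621369] zt [ 0.60927505 -0.15756924 -0.77714596] tgt [477.09491523  21.8373918  227.06656137] [ 0.11896038  0.93510502 -0.04212608  0.33113806]
shift cm [-44.04  43.98   1.51] turn deg [ 13.66 -37.44  38.25] = after shift
```

Call:
servo_tool --pt "1 -2.94 2.93 -0.57 0 0 0" --pt "1 -2.94 2.93 -0.57 0 0 0" --pt "1 -2.94 2.93 -0.57 0 0 0" --pt "1 -2.94 2.93 -0.57 0 0 0" --pt "1 -2.94 2.93 -0.57 0 0 0" --pt "1 -2.94 2.93 -0.57 0 0 0" --pt "1 -2.94 2.93 -0.57 0 0 0" --pt "1 -2.94 2.93 -0.57 0 0 0" --pt "1 -2.94 2.93 -0.57 0 0 0" --pt "1 -2.94 2.93 -0.57 0 0 0" --pt "1 -2.94 2.93 -0.57 0 0 0" --pt "1 -2.94 2.93 -0.57 0 0 0"

```text
clock: 1.3
position: [435.8, -94.1, 310.8]
ee_rot: [-0.22, 0.976, 0.0, -0.0]
contact_force: [0.3, -1.0, 0.9]
gripper_width: 85.6
```

Call:
servo_tool --pt "1 -2.94 2.93 -0.57 0 0 0" --pt "1 -2.94 2.93 -0.57 0 0 0" --pt "1 -2.94 2.93 -0.57 0 0 0" --pt "1 0 0 0 1.71 -4.68 4.78" --pt "1 0 0 0 1.71 -4.68 4.78" --pt "1 0 0 0 1.71 -4.68 4.78" --pt "1 0 0 0 1.71 -4.68 4.78" --pt "1 0 0 0 1.71 -4.68 4.78" --pt "1 0 0 0 1.71 -4.68 4.78" --pt "1 0 0 0 1.71 -4.68 4.78" --pt "1 0 0 0 1.71 -4.68 4.78" --pt "1 0 0 0 0 0 0"

```text
clock: 2.5
position: [477.0, 17.5, 326.4]
ee_rot: [0.1, 0.943, -0.046, 0.313]
contact_force: [-0.8, -0.5, 0.1]
gripper_width: 85.6
```

```bash
python3 - <<'E'
from h import *
from bench import *
st=read_state();print(st["clock"],st["joints"].round(3),st["position"].round(1),st["ee_rot"].round(3),st["contact_force"].round(1))
g=get_image("wrist");pickle.dump(g,open("w1.pkl","wb"));cv2.imwrite("pics/w1.png",g["image"][:,:,::-1])
print(g["mtx"],g["extrinsics"].round(3))
E
```

```text
2.5 [ 0.537 -0.198 -0.843  0.837 -0.611 -2.946] [477.   17.5 326.4] [ 0.1    0.943 -0.046  0.313] [-0.8 -0.5  0.1]
[[297.31863964   0.         253.09902439]
 [  0.         297.31863964 191.69539949]
 [  0.           0.           1.        ]] [[ 2.17000e-01 -5.49000e-01 -8.07000e-01  3.35209e+02]
 [ 9.76000e-01  1.02000e-01  1.94000e-01  5.05600e+01]
 [-2.40000e-02 -8.30000e-01  5.58000e-01  3.81794e+02]
 [ 0.00000e+00  0.00000e+00  0.00000e+00  1.00000e+00]]
```

View pics/w1.png

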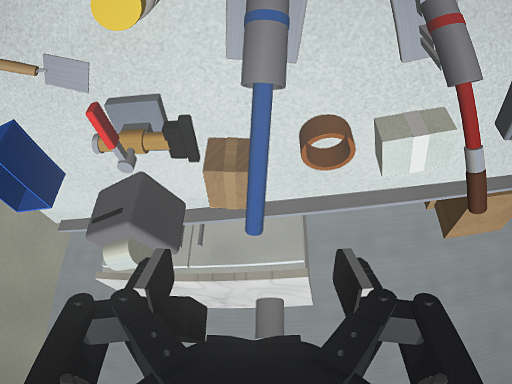

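```bash
cat > kin.py <<'E'
import numpy as np, itertools
from scipy.optimize import least_squares
from scipy.spatial.transform import Rotation as R
LO=np.array([-3.14,-1.21,-1.07,-3.16,-2.99,-3.1]);HI=np.array([3.14,2.06,1.41,2.05,-.16,3.1])
X,Y,Z=np.eye(3)
rv=lambda a,v:R.from_rotvec(v*np.asarray(a))
def fk(q,P,s):
    H,L1,L2,d,L6,a1=P; s4,s6,s5=s
    r=rv(Z,q[0]);p=r.apply([a1,0,H])
    ru=r*rv(Y,q[1]);p=p+ru.apply([0,0,L1])
    rf=r*rv(Y,q[1]-q[2]) ;p=p+rf.apply([L2,0,0])
    r4=rf*rv(X,s4*q[3]); r5=r4*rv(Y,-q[4]*1.0)      # q5=0: tool along forearm, q5=-pi/2: down
    p=p+r5.apply([L6,-d,0])
    # tool z = r5 x-axis; at q6=0,down: tool x = -Y(lateral), tool y=-radial
    B=R.from_matrix(np.array([[0,-1,0],[0,0,1.],[1,0,0]]).T) if False else None
    z=r5.apply(X);x=r5.apply(-Y);y=np.cross(z,x)
    return p,R.from_matrix(np.c_[x,y,z])*rv(Z,s6*q[5])
S=[]
E
python3 - <<'E'
from kin import *
D=[([-.8694,.38547,.00675,-.0004,-1.194,-.2586],[267.585,-564.26,241.33],[-.2195,.9756,.00095,-.00027]),
([.537,-.198,-.843,.837,-.611,-2.946],[477,17.5,326.4],[.1,.943,-.046,.313])]
for s in itertools.product((1,-1),(1,-1),(1,)):
    f=lambda P:np.concatenate([fk(q,P,s)[0]-p for q,p,o in D])
    r=least_squares(f,[300,460,460,160,250,0])
    print(s,r.x.round(1),r.fun.round(1),[np.degrees((fk(q,r.x,s)[1].inv()*R.from_quat(o)).magnitude()).round(2) for q,p,o in D])
E
```

```text
(1, 1, 1) [-598.6  207.5 -977.3  159.8 -286.3 1433.1] [ 0. -0. -0. -0.  0.  0.] [np.float64(29.65), np.float64(114.83)]
(1, -1, 1) [-598.6  207.5 -977.3  159.8 -286.3 1433.1] [ 0. -0. -0. -0.  0.  0.] [np.float64(0.05), np.float64(95.93)]
(-1, 1, 1) [1.606e+02 5.644e+02 4.218e+02 1.598e+02 2.863e+02 2.000e-01] [ 0.  0.  0.  0. -0. -0.] [np.float64(29.64), np.float64(22.45)]
(-1, -1, 1) [1.606e+02 5.644e+02 4.218e+02 1.598e+02 2.863e+02 2.000e-01] [ 0.  0.  0.  0. -0. -0.] [np.float64(0.0), np.float64(0.05)]
```

```bash
cat >> kin.py <<'E'
PP=[160.6,564.4,421.8,159.8,286.3,0.2];SS=(-1,-1,1)
def ik(p,r,q0):
    f=lambda q:np.r_[(lambda a:np.r_[(a[0]-p)/100,(a[1].inv()*r).as_rotvec()])(fk(q,PP,SS))]
    s=least_squares(f,np.clip(q0,LO+1e-3,HI-1e-3),bounds=(LO,HI));return s.x,np.sqrt(2*s.cost)
E
cat >> h.py <<'E'
def fray(g,uv):
    K,T=g["mtx"],g["extrinsics"];x=(uv[0]-K[0,2])/K[0,0];y=(uv[1]-K[1,2])/K[1,1];r=np.hypot(x,y)+1e-12
    d=np.array([x/r*np.sin(r),-y/r*np.sin(r),-np.cos(r)]);return T[:3,3],T[:3,:3]@d
def fproj(g,P):
    T=g["extrinsics"];p=T[:3,:3].T@(np.asarray(P)-T[:3,3]);p=p*[1,-1,-1];n=np.hypot(p[0],p[1]);th=np.arctan2(n,p[2])
    return g["mtx"][:2,2]+g["mtx"][0,0]*th*p[:2]/n
E
python3 - <<'E'
from h import *; from kin import *
d=pickle.load(open("d0.pkl","rb"));w=pickle.load(open("w1.pkl","rb"));t,s=d["top"],d["scene"]
for S_,c,p in comps(mask(w["image"],"blue"),300):print(S_.tolist(),np.round(axis_ends(p),1).tolist())
ps=[p for S_,c,p in comps(mask(w["image"],"blue"),300) if 220<c[0]<300 and c[1]>80][0]
we=axis_ends(ps)
V=[(ray,s,(242.6,186.6),(272.8,204.7)),(ray,t,(257,219.5),(272.4,168.3)),(fray,w,we[0],we[1])]
C=[]
for f,g,a,b in V:
    # shrink slightly towards axis mid
    for k in(.1,.9):
        o,dd=f(g,np.array(a)*(1-k)+np.array(b)*k);C.append((o,dd))
def res(x):
    M=np.array([x[0],x[1],150]);a=dirv(x[2],x[3]);out=[]
    for o,dd in C:
        n=np.cross(dd,a);out.append((M-o)@n/np.linalg.norm(n))
    return out
r=least_squares(res,[560,0,38,-15]);print(r.x.round(1),r.fun.round(1))
a=dirv(*r.x[2:]);M=np.array([r.x[0],r.x[1],150])
for f,g,p,q in V:
    for u in(p,q):
        o,dd=f(g,u);l=np.linalg.lstsq(np.c_[a,-dd],o-M,rcond=None)[0];print("pt along axis",l[0].round(1),(M+l[0]*a).round(1))
E
```

```text
[250, 9, 38, 15, 322] [[250.1, 13.3], [287.4, 16.7]]
[246, 84, 25, 152, 1969] [[264.2, 83.1], [252.6, 235.4]]
[0, 120, 65, 92, 3805] [[8.8, 120.4], [35.8, 212.1]]
[565.8   0.6  38.4 -16.7] [-0.1 -0.1 -0.6 -0.9  0.7  0.9]
pt along axis -76.9 [508.   17.9 102.3]
pt along axis 132.5 [665.3 -29.2 232.2]
pt along axis -62.2 [519.1  14.6 111.4]
pt along axis 110.9 [649.  -24.3 218.8]
pt along axis -59.9 [520.8  14.1 112.8]
pt along axis 120.1 [656.  -26.4 224.5]
```

```bash
cat > path.py <<'E'
from h import *; from kin import *
a=dirv(38.4,-16.7);G=np.array([565.8,.6,150])-18*a
dn=np.array([0,0,-1.])
Rg=frame(-a,z=dn);zg=Rg.as_matrix()[:,2];Pg=G+8*zg
at=dirv(45,-15.5);Mc=np.array([515,16,118.7])
Ri=frame(at,z=dn);zi=Ri.as_matrix()[:,2];Pi=Mc+35*at+8*zi
E
python3 - <<'E'
from path import *
q=np.array([.537,-.198,-.843,.837,-.611,-2.946])
def go(n,p,r):
    global q
    p0,r0=fk(q,PP,SS);dr=(r0.inv()*r).as_rotvec()
    N=max(4,int(np.linalg.norm(p-p0)/20),int(np.degrees(np.linalg.norm(dr))/5));dm=0
    for k in range(1,N+1):
        q1,e=ik(p0+(p-p0)*k/N,r0*R.from_rotvec(dr*k/N),q);dm=max(dm,abs(q1-q).max());q=q1
        if e>1e-3: print("  err",n,k,round(e,3))
    print(n,p.round(0),q.round(2),"maxstep",round(dm,3))
go("pre",Pg-80*zg,Rg);go("grasp",Pg,Rg);go("pull",Pg+130*a,Rg);up=Pg+130*a+[-100,0,60]
go("up",up,Rg)
r0=fk(q,PP,SS)[1]
for k in(1,2,3):go("flip",up,r0*R.from_rotvec([0,0,-np.pi/3*k]))
go("align",up,Ri);go("preins",Pi+120*at,Ri);go("ins",Pi,Ri)
E
```

```text
err pre 2 0.021
  err pre 3 0.062
  err pre 4 0.103
  err pre 5 0.144
  err pre 6 0.185
pre [509.  18. 195.] [ 0.35  0.04 -0.94  1.01 -0.32 -3.1 ] maxstep 0.104
  err grasp 1 0.067
  err grasp 2 0.133
  err grasp 3 0.199
  err grasp 4 0.264
grasp [557.   3. 133.] [ 0.24  0.22 -0.88  1.08 -0.22 -3.1 ] maxstep 0.046
  err pull 1 0.015
  err pull 2 0.031
  err pull 3 0.047
  err pull 4 0.064
  err pull 5 0.08
  err pull 6 0.098
pull [655. -26. 213.] [ 0.16  0.24 -0.7   1.17 -0.25 -3.1 ] maxstep 0.031
  err up 1 0.01
  err up 2 0.018
  err up 3 0.024
  err up 4 0.029
  err up 5 0.033
up [555. -26. 273.] [ 0.23 -0.   -0.85  1.13 -0.33 -3.1 ] maxstep 0.051
flip [555. -26. 273.] [ 0.23 -0.   -0.85  1.13 -0.33 -2.06] maxstep 0.095
flip [555. -26. 273.] [ 0.23 -0.   -0.85  1.13 -0.33 -1.01] maxstep 0.087
flip [555. -26. 273.] [ 0.23 -0.   -0.85  1.13 -0.33  0.04] maxstep 0.095
  err align 3 0.02
  err align 4 0.043
align [555. -26. 273.] [-0.11 -0.02 -0.92  2.05 -0.16 -0.61] maxstep 0.351
  err preins 1 0.027
  err preins 2 0.052
  err preins 3 0.076
  err preins 4 0.098
preins [626. -15. 223.] [-0.05  0.18 -0.81  2.05 -0.23 -0.66] maxstep 0.05
  err ins 1 0.038
  err ins 2 0.076
  err ins 3 0.113
  err ins 4 0.151
  err ins 5 0.189
  err ins 6 0.227
ins [544.   8. 138.] [ 0.06  0.21 -0.99  2.05 -0.38 -0.8 ] maxstep 0.033
```

```bash
python3 - <<'E'
from path import *
rng=np.random.default_rng(0)
seeds=[rng.uniform(LO,HI) for _ in range(40)]
def sols(p,r):
    out=[]
    for s in seeds:
        q,e=ik(p,r,s)
        if e<1e-4 and not any(abs(q-o).max()<.05 for o in out): out.append(q)
    return out
for psi in(-90,-60,-40,-25,25,40,60,90):
  for sg in(-1,):
    z=R.from_rotvec(a*np.radians(psi)).apply(zg);Rp=frame(sg*a,z=z)
    z2=R.from_rotvec(at*np.radians(psi)).apply(zi);Rp2=frame(-sg*at,z=z2)
    print(psi,"z",z.round(2))
    for nm,p,r in(("g",G+8*z,Rp),("i",Mc+35*at+8*z2,Rp2)):
        for q in sols(p,r): print("  ",nm,q.round(2),"margin",np.minimum(q-LO,HI-q).min().round(2))
E
```

```text
-90 z [-0.29 -0.96  0.  ]
   g [ 0.58  0.91 -0.34  0.72 -1.81  2.68] margin 0.42
   i [ 0.6   0.89 -0.38  0.72 -1.8  -0.59] margin 0.69
-60 z [ 0.05 -0.92 -0.39]
   g [ 0.61  0.65 -0.61  0.93 -1.34  2.67] margin 0.43
   i [ 0.64  0.63 -0.69  0.98 -1.34 -0.63] margin 0.38
-40 z [ 0.27 -0.75 -0.6 ]
   g [ 0.54  0.46 -0.81  1.18 -1.01  2.6 ] margin 0.26
   i [ 0.55  0.45 -0.89  1.31 -1.04 -0.73] margin 0.18
-25 z [ 0.42 -0.57 -0.71]
   g [ 0.37  0.34 -0.93  1.52 -0.75  2.49] margin 0.14
   i [ 0.34  0.33 -1.01  1.74 -0.81 -0.87] margin 0.06
25 z [ 0.66  0.24 -0.71]
   g [ 0.05  0.23 -0.46 -1.04 -0.25 -0.81] margin 0.09
   i [-0.1   0.21 -0.49 -1.43 -0.32  2.87] margin 0.16
40 z [ 0.64  0.48 -0.6 ]
   g [-0.25  0.31 -0.39 -1.36 -0.69 -0.31] margin 0.53
   i [-0.31  0.3  -0.45 -1.51 -0.73  3.1 ] margin 0.0
60 z [ 0.55  0.74 -0.39]
   g [-0.41  0.49 -0.31 -1.43 -1.14 -0.11] margin 0.76
   i [-0.44  0.48 -0.35 -1.47 -1.16 -3.08] margin 0.02
90 z [0.29 0.96 0.  ]
   g [-0.47  0.77 -0.11 -1.44 -1.68 -0.01] margin 0.96
   i [-0.46  0.76 -0.13 -1.42 -1.69 -3.03] margin 0.07
```

```bash
cat >> path.py <<'E'
psi=np.radians(-40)
zg=R.from_rotvec(a*psi).apply(zg);Rg=frame(a,z=zg);Pg=G+8*zg
zi=R.from_rotvec(at*psi).apply(zi);Ri=frame(-at,z=zi);Pi=Mc+35*at+8*zi
class Sim:
    def __init__(s,q):s.q=np.array(q,float)
    def go(s,n,p,r,dr=None):
        p0,r0=fk(s.q,PP,SS);q=s.q
        if dr is None: dr=(r0.inv()*r).as_rotvec()
        N=max(4,int(np.linalg.norm(p-p0)/20),int(np.degrees(np.linalg.norm(dr))/5));dm=0
        for k in range(1,N+1):
            q1,e=ik(p0+(p-p0)*k/N,r0*R.from_rotvec(dr*k/N),q);dm=max(dm,abs(q1-q).max());q=q1
            if e>1e-3: print("  err",n,k,round(e,3))
        s.q=q
        print(n,p.round(0),q.round(2),"maxstep",round(dm,2),"| shift",(r0.inv().apply(p-p0)/10).round(2),"turn",np.degrees(dr).round(1))
E
python3 - <<'E'
from path import *
from bench import *
st=read_state();S=Sim(st["joints"]);p,r=pose(st)
S.go("z-",p,r,np.radians([0,0,-130]))
S.go("or",Pg-150*zg,Rg)
S.go("pre",Pg-60*zg,Rg);S.go("grasp",Pg,Rg);S.go("pull",Pg+130*a,Rg);up=Pg+130*a+[-100,0,80]
S.go("up",up,Rg)
S.go("flip",up,Rg,np.radians([0,0,-180]))
S.go("align",up,Ri);S.go("preins",Pi+120*at,Ri);S.go("ins",Pi,Ri)
print(zg,Rg.as_matrix()[:,1])
E
```

```text
z- [478.  18. 328.] [ 0.54 -0.2  -0.84  0.83 -0.61 -0.67] maxstep 0.09 | shift [-0.01 -0.02 -0.01] turn [   0.    0. -130.]
or [514. 111. 224.] [ 0.84  0.37 -0.62  0.83 -1.27 -0.37] maxstep 0.07 | shift [-10.93  -2.75   8.98] turn [-38.6  18.  -43.4]
pre [538.  44. 170.] [ 0.67  0.42 -0.74  1.01 -1.1  -0.46] maxstep 0.05 | shift [-0. -0.  9.] turn [-0. -0.  0.]
grasp [554.  -1. 134.] [ 0.54  0.46 -0.81  1.18 -1.01 -0.54] maxstep 0.05 | shift [0. 0. 6.] turn [0. 0. 0.]
pull [652. -31. 215.] [ 0.42  0.46 -0.54  1.13 -1.08 -0.24] maxstep 0.05 | shift [13.  0. -0.] turn [0. 0. 0.]
up [552. -31. 295.] [ 0.54  0.23 -0.66  1.01 -1.19 -0.16] maxstep 0.04 | shift [-2.54 10.06 -7.51] turn [-0. -0.  0.]
flip [552. -31. 295.] [ 0.54  0.23 -0.66  1.01 -1.19  2.98] maxstep 0.09 | shift [0. 0. 0.] turn [   0.    0. -180.]
align [552. -31. 295.] [ 0.53  0.22 -0.74  1.14 -1.16  2.81] maxstep 0.04 | shift [-0. -0.  0.] turn [-0.8 -5.6  3.6]
preins [623. -19. 224.] [ 0.45  0.41 -0.67  1.26 -1.08  2.71] maxstep 0.04 | shift [0.35 8.5  5.48] turn [-0. -0.  0.]
ins [542.   3. 139.] [ 0.55  0.45 -0.89  1.31 -1.04  2.41] maxstep 0.06 | shift [12.  0.  0.] turn [-0. -0. -0.]
[ 0.27104584 -0.75241027 -0.60034402] [-0.60255698 -0.61900129  0.50374844]
```

Call:
servo_tool --pt "1 0 0 0 0 0 -8.125" --pt "1 0 0 0 0 0 -8.125" --pt "1 0 0 0 0 0 -8.125" --pt "1 0 0 0 0 0 -8.125" --pt "1 0 0 0 0 0 -8.125" --pt "1 0 0 0 0 0 -8.125" --pt "1 0 0 0 0 0 -8.125" --pt "1 0 0 0 0 0 -8.125" --pt "1 0 0 0 0 0 -8.125" --pt "1 0 0 0 0 0 -8.125" --pt "1 0 0 0 0 0 -8.125" --pt "1 0 0 0 0 0 -8.125"

```text
clock: 3.75
position: [480.0, 19.0, 329.7]
ee_rot: [-0.644, 0.696, -0.266, 0.174]
contact_force: [-0.1, -0.5, -0.1]
gripper_width: 85.4
```

Call:
servo_tool --pt "1 0 0 0 0 0 -8.125" --pt "1 0 0 0 0 0 -8.125" --pt "1 0 0 0 0 0 -8.125" --pt "1 0 0 0 0 0 -8.125" --pt "1 -2.2 -0.55 1.8 0 0 0" --pt "1 -2.2 -0.55 1.8 0 0 0" --pt "1 -2.2 -0.55 1.8 0 0 0" --pt "1 -2.2 -0.55 1.8 0 0 0" --pt "1 -2.13 -0.55 1.8 0 0 0" --pt "1 0 0 0 0 0 0"

```text
clock: 4.75
position: [517.2, 112.8, 223.5]
ee_rot: [0.813, -0.489, 0.303, -0.091]
contact_force: [-0.3, -1.0, -0.2]
gripper_width: 85.3
```

Call:
servo_tool --pt "1 0 0 0 -4.83 2.25 -5.43" --pt "1 0 0 0 -4.83 2.25 -5.43" --pt "1 0 0 0 -4.83 2.25 -5.43" --pt "1 0 0 0 -4.83 2.25 -5.43" --pt "1 0 0 0 -4.83 2.25 -5.43" --pt "1 0 0 0 -4.83 2.25 -5.43" --pt "1 0 0 0 -4.83 2.25 -5.43" --pt "1 0 0 0 -4.83 2.25 -5.43" --pt "1 0 0 0 0 0 0" --pt "1 0 0 0 0 0 0"

```text
clock: 5.75
position: [517.5, 112.3, 226.5]
ee_rot: [0.863, -0.251, 0.263, 0.351]
contact_force: [0.1, -0.1, 0.3]
gripper_width: 85.4
```

```bash
python3 - <<'E'
from path import *
from bench import *
st=read_state();p,r=pose(st);print(st["clock"],st["joints"].round(2),p.round(1))
plan(p,r,Pg-60*zg,Rg)
g=get_image("wrist");pickle.dump(g,open("w2.pkl","wb"));cv2.imwrite("pics/w2.png",g["image"][:,:,::-1])
E
```

```text
5.75 [ 0.84  0.36 -0.62  0.83 -1.25 -0.38] [517.5 112.3 226.5]
shift cm [-0.33  0.35  9.11] turn deg [-1.2   0.44 -1.66] = after shift
```

View pics/w2.png

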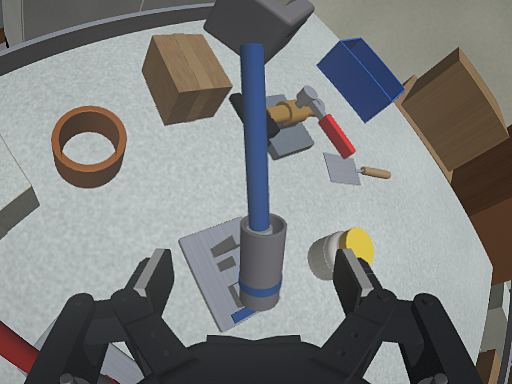

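```bash
python3 - <<'E'
from path import *
d=pickle.load(open("d0.pkl","rb"));w=pickle.load(open("w1.pkl","rb"));w2=pickle.load(open("w2.pkl","rb"));t,s=d["top"],d["scene"]
V=[(ray,s,(242.6,186.6),(272.8,204.7)),(ray,t,(257,219.5),(272.4,168.3))]
for g in(w,w2):
    c=max([p for S_,c,p in comps(mask(g["image"],"blue"),300) if 220<c[0]<300],key=len);e=axis_ends(c);V.append((fray,g,*e));print(np.round(e,1).tolist())
C=[f(g,np.array(u)*(1-k)+np.array(v)*k) for f,g,u,v in V for k in(.1,.9)]
def res(x):
    M=np.array([x[0],x[1],150]);b=dirv(x[2],x[3])
    return [(M-o)@np.cross(dd,b)/np.linalg.norm(np.cross(dd,b)) for o,dd in C]
r=least_squares(res,[560,0,38,-15]);print(r.x.round(1),r.fun.round(1))
b=dirv(*r.x[2:]);M=np.array([r.x[0],r.x[1],150])
for f,g,p,q in V:
    print("along",[np.linalg.lstsq(np.c_[b,-f(g,u)[1]],f(g,u)[0]-M,rcond=None)[0][0].round(1) for u in(p,q)])
for yw in(-13,-15.5,-18):
    A=dirv(45,yw);print(yw,[fproj(w2,Mc-A*k).round(1).tolist() for k in(0,30,70,100)],[fproj(w,Mc-A*k).round(1).tolist() for k in(0,30,60)])
    print("  ",[proj(t,Mc-A*k).round(1).tolist() for k in(0,100)],[proj(s,Mc-A*k).round(1).tolist() for k in(0,100)])
o=np.hstack([cv2.resize(w2["image"][205:325,200:320],None,fx=4,fy=4,interpolation=2),cv2.resize(w["image"][0:120,210:290],None,fx=4,fy=4,interpolation=2)])
cv2.imwrite("pics/c3.png",o[:,:,::-1])
E
```

```text
[[264.2, 83.1], [252.6, 235.4]]
[[254.3, 42.3], [263.0, 230.5]]
[561.7   1.1  37.4 -16.3] [-1.1 -0.3  0.2 -0.7  1.4  1.  -0.2 -0.8]
along [np.float64(-66.5), np.float64(135.9)]
along [np.float64(-56.6), np.float64(114.4)]
along [np.float64(-56.4), np.float64(123.1)]
along [np.float64(121.2), np.float64(-62.2)]
-13 [[264.1, 228.5], [263.3, 252.1], [262.3, 279.5], [261.7, 297.3]] [[264.2, 81.5], [264.8, 54.7], [265.3, 29.1]]
   [[256.3, 220.6], [250.6, 245.3]] [[243.7, 185.4], [231.9, 182.1]]
-15.5 [[264.1, 228.5], [262.7, 252.4], [260.9, 280.3], [259.7, 298.5]] [[264.2, 81.5], [265.7, 54.7], [267.0, 29.1]]
   [[256.3, 220.6], [249.6, 245.1]] [[243.7, 185.4], [232.7, 181.6]]
-18 [[264.1, 228.5], [262.0, 252.7], [259.5, 281.0], [257.7, 299.6]] [[264.2, 81.5], [266.5, 54.8], [268.7, 29.3]]
   [[256.3, 220.6], [248.6, 244.8]] [[243.7, 185.4], [233.5, 181.2]]
```

View pics/c3.png

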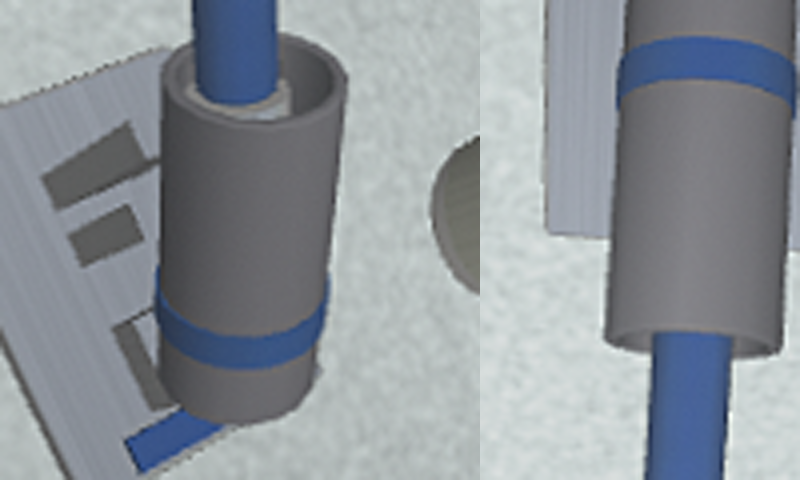

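```bash
sed -i 's/^a=dirv.*/a=dirv(38,-16.5);G=np.array([550,5,138.8])/; s/Mc=np.array(\[[^]]*\])/Mc=np.array([516.5,15,118.7])/' path.py; python3 - <<'E'
from path import *
from bench import *
p,r=pose(read_state());plan(p,r,Pg-60*zg,Rg)
E
```

```text
shift cm [-0.53  0.43  9.02] turn deg [-1.09  0.2  -2.08] = after shift
```

Call:
servo_tool --pt "1 -0.18 0.14 3 0 0 0" --pt "1 -0.18 0.14 3 0 0 0" --pt "1 -0.17 0.15 3 0 0 0" --pt "1 0 0 0 -1.1 0.2 -2.1" --pt "1 0 0 2 0 0 0" --pt "1 0 0 2 0 0 0" --pt "1 0 0 1 0 0 0" --pt "1 0 0 1 0 0 0" --pt "1 0 0 0 0 0 0" --pt "1 0 0 0 0 0 0"

```text
clock: 6.8
position: [552.6, -1.1, 135.0]
ee_rot: [0.863, -0.237, 0.257, 0.365]
contact_force: [0.3, 0.5, 0.3]
gripper_width: 85.8
```

```bash
python3 - <<'E'
from path import *
from bench import *
st=read_state();p,r=pose(st);plan(p,r,Pg,Rg);print(st["contact_force"])
E
```

```text
shift cm [-0.1  -0.03  0.04] turn deg [ 0.05 -0.15  0.01] = after shift
[0.27226098 0.4657258  0.29154143]
```

Close, then pull out along +x (tool) ~13 cm.

Call:
servo_tool --pt "0 0 0 0 0 0 0" --pt "0 0 0 0 0 0 0" --pt "0 0 0 0 0 0 0" --pt "0 0 0 0 0 0 0" --pt "0 0 0 0 0 0 0" --pt "0 0 0 0 0 0 0" --pt "0 0 0 0 0 0 0" --pt "0 0 0 0 0 0 0"

```text
clock: 7.6
position: [552.5, -0.9, 134.1]
ee_rot: [0.863, -0.236, 0.257, 0.365]
contact_force: [0.2, 1.3, -0.2]
gripper_width: 20.5
```

Call:
servo_tool --pt "0 0.5 0 0 0 0 0" --pt "0 1 0 0 0 0 0" --pt "0 1 0 0 0 0 0" --pt "0 1 0 0 0 0 0"

```text
clock: 8.0
position: [571.9, -9.2, 150.0]
ee_rot: [0.865, -0.233, 0.251, 0.367]
contact_force: [1.1, -0.6, -0.4]
gripper_width: 20.2
```

Call:
servo_tool --pt "0 1.5 0 0 0 0 0" --pt "0 2 0 0 0 0 0" --pt "0 2 0 0 0 0 0" --pt "0 2 0 0 0 0 0" --pt "0 2 0 0 0 0 0" --pt "0 0 0 0 0 0 0" --pt "0 -0.6 2.5 -1.9 0 0 0" --pt "0 -0.6 2.5 -1.9 0 0 0" --pt "0 -0.6 2.5 -1.9 0 0 0" --pt "0 -0.6 2.5 -1.9 0 0 0" --pt "0 0 0 0 0 0 0"

```text
clock: 9.1
position: [550.5, -29.5, 298.3]
ee_rot: [0.863, -0.237, 0.258, 0.364]
contact_force: [-0.0, 1.4, -0.9]
gripper_width: 20.0
```

```bash
python3 - <<'E'
from path import *
from bench import *
st=read_state();p,r=pose(st);print(p,st["joints"].round(2),st["gripper_width"])
b=r.as_matrix()[:,0];c=p-8*r.as_matrix()[:,2];print("bristle end ~",c-135*b,"handle end",c+135*b)
S=Sim(st["joints"]);S.go("flip",p,r,np.radians([0,0,-180]))
E
```

```text
[550.46098963 -29.53436561 298.26197504] [ 0.55  0.23 -0.65  1.   -1.2  -0.15] 20.049370312722164
bristle end ~ [446.45021774   6.29710274 219.60534654] handle end [650.10187289 -53.35349035 386.54189167]
flip [550. -30. 298.] [ 0.55  0.23 -0.65  1.   -1.2   2.99] maxstep 0.09 | shift [0.03 0.03 0.01] turn [   0.    0. -180.]
```

Call:
servo_tool --pt "0 0 0 0 0 0 -5" --pt "0 0 0 0 0 0 -8" --pt "0 0 0 0 0 0 -8" --pt "0 0 0 0 0 0 -8" --pt "0 0 0 0 0 0 -8" --pt "0 0 0 0 0 0 -8" --pt "0 0 0 0 0 0 -8" --pt "0 0 0 0 0 0 -8" --pt "0 0 0 0 0 0 -8" --pt "0 0 0 0 0 0 -8" --pt "0 0 0 0 0 0 -8" --pt "0 0 0 0 0 0 -8"

```text
clock: 10.3
position: [552.2, -29.6, 294.9]
ee_rot: [0.764, 0.466, -0.09, 0.437]
contact_force: [-0.1, -0.6, -1.9]
gripper_width: 20.1
```

Call:
servo_tool --pt "0 0 0 0 0 0 -8" --pt "0 0 0 0 0 0 -8" --pt "0 0 0 0 0 0 -8" --pt "0 0 0 0 0 0 -8" --pt "0 0 0 0 0 0 -8" --pt "0 0 0 0 0 0 -8" --pt "0 0 0 0 0 0 -8" --pt "0 0 0 0 0 0 -8" --pt "0 0 0 0 0 0 -8" --pt "0 0 0 0 0 0 -7" --pt "0 0 0 0 0 0 -3" --pt "0 0 0 0 0 0 0"

```text
clock: 11.5
position: [552.2, -29.6, 295.0]
ee_rot: [0.274, 0.852, -0.354, 0.272]
contact_force: [-0.8, -0.6, -1.1]
gripper_width: 20.4
```

```bash
python3 - <<'E'
from path import *
from bench import *
st=read_state();p,r=pose(st);print(p,st["joints"].round(2),st["gripper_width"])
for n in("wrist","scene","top"):
    g=get_image(n);pickle.dump(g,open(f"f_{n}.pkl","wb"));cv2.imwrite(f"pics/f_{n}.png",g["image"][:,:,::-1])
    for S_,c,q in comps(mask(g["image"],"blue"),40):print(n,S_.tolist(),np.round(axis_ends(q),1).tolist())
E
```

```text
[552.22763174 -29.58007882 295.03713388] [ 0.54  0.24 -0.65  1.   -1.2   2.9 ] 20.37256236079843
wrist [232, 0, 51, 340, 14187] [[261.1, -1.1], [250.6, 339.6]]
wrist [131, 97, 102, 88, 4777] [[144.8, 119.2], [220.5, 170.3]]
scene [65, 327, 107, 57, 3224] [[65.6, 359.9], [172.6, 368.1]]
top [436, 155, 57, 67, 2488] [[454.0, 152.4], [462.8, 224.0]]
top [258, 226, 7, 12, 43] [[263.4, 225.9], [259.2, 237.6]]
```

View pics/f_wrist.png

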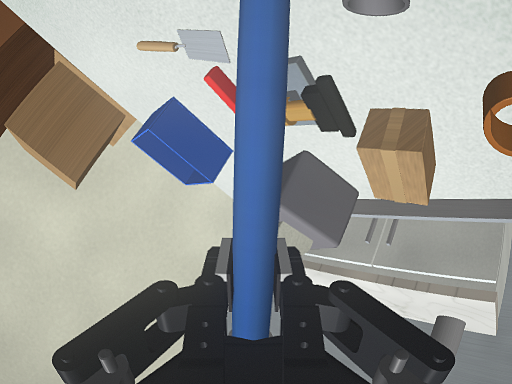

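```bash
python3 - <<'E'
from path import *
from bench import *
g=pickle.load(open("f_wrist.pkl","rb"));p,r=pose(read_state())
c=max([q for S_,c,q in comps(mask(g["image"],"blue"),300)],key=len);pts=[]
for row in range(0,215,6):
    xs=c[c[:,1]==row][:,0]
    o,d1=fray(g,(xs.min()-.5,row));_,d2=fray(g,(xs.max()+.5,row));w=np.arccos(d1@d2)
    if len(xs)>60: continue
    dist=11/np.sin(w/2);m=d1+d2;m/=np.linalg.norm(m);pts.append(r.inv().apply(o+m*dist-p))
pts=np.array(pts);print(pts[::6].round(1));print("z slope deg",np.degrees(np.arctan(np.polyfit(pts[:,0],pts[:,2],1)[0])),"y slope",np.degrees(np.arctan(np.polyfit(pts[:,0],pts[:,1],1)[0])),np.polyfit(pts[:,0],pts[:,2],1),np.polyfit(pts[:,0],pts[:,1],1))
S=Sim(read_state()["joints"]);S.go("align",p,Ri);S.go("preins",Pi+115*at,Ri);S.go("ins",Pi,Ri)
E
```

```text
[[134.6   3.9  27.7]
 [115.    3.2  32.7]
 [ 93.7   3.   17.6]
 [ 75.5   2.3  19.1]
 [ 57.    1.6  19.1]
 [ 41.1   1.6   7.7]]
z slope deg 12.50712540045131 y slope 1.4887949440633166 [0.22182514 2.27190498] [0.02599022 0.38722843]
align [552. -29. 296.] [ 0.53  0.22 -0.74  1.14 -1.17  2.82] maxstep 0.04 | shift [-0.03 -0.03  0.01] turn [-1.  -5.7 -1. ]
preins [622. -19. 220.] [ 0.45  0.41 -0.68  1.26 -1.08  2.7 ] maxstep 0.04 | shift [0.79 8.48 5.72] turn [0. 0. 0.]
ins [543.   2. 139.] [ 0.54  0.45 -0.89  1.31 -1.04  2.41] maxstep 0.06 | shift [11.5 -0.   0. ] turn [-0. -0.  0.]
```

```bash
python3 - <<'E'
from path import *
from bench import *
g=pickle.load(open("f_wrist.pkl","rb"));p,r=pose(read_state())
c=max([q for S_,c,q in comps(mask(g["image"],"blue"),300)],key=len)
D=[[],[]]
for row in range(1,235,2):
    xs=c[c[:,1]==row][:,0]
    xs=xs[xs>231]
    if len(xs)>58 : continue
    for k,x in enumerate((xs.min()-.5,xs.max()+.5)):D[k].append(fray(g,(x,row))[1])
o=g["extrinsics"][:3,3];n=[]
for d in D:
    d=np.array(d)
    for _ in range(3):
        v=np.linalg.svd(d)[2][2];e=abs(d@v);d=d[e<3*np.median(e)+1e-4]
    n.append(v);print(len(d),e.max())
ax=np.cross(*n);ax/=np.linalg.norm(ax);ax=r.inv().apply(ax);ax*=np.sign(ax[0]);ol=r.inv().apply(o-p)
al=np.arccos(abs(n[0]@n[1]));print("axis in tool",ax.round(3),"pitch deg",np.degrees(np.arctan2(ax[2],ax[0])),np.degrees(np.arctan2(ax[1],ax[0])))
print("perp dist",11/np.sin(al/2),"cam in tool",ol.round(1),"dist cam to axis through (0,0,-8):",np.linalg.norm(np.cross(np.array([0,0,-8])-ol,ax)))
E
```

```text
116 0.0026371275919760684
109 0.007107727549086597
axis in tool [0.962 0.023 0.271] pitch deg 15.70690861976198 1.3646133997933676
perp dist 146.44611471103758 cam in tool [  83.5    0.2 -131.5] dist cam to axis through (0,0,-8): 141.46878960470445
```

View pics/f_scene.png

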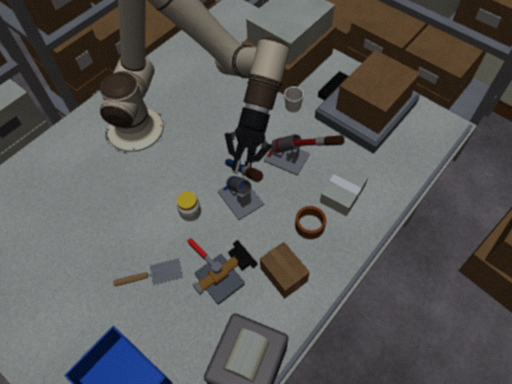

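```bash
python3 - <<'E'
from path import *
from bench import *
s=pickle.load(open("f_scene.pkl","rb"));t=pickle.load(open("f_top.pkl","rb"));p,r=pose(read_state())
for th in(0,8,15,20):
    ax=np.array([np.cos(np.radians(th)),.023,np.sin(np.radians(th))]);c=np.array([0,0,-8])
    w=[p+r.apply(c+k*ax) for k in(135,0,-45,-135)]
    print(th,"scene",[proj(s,x).round(1).tolist() for x in w],"top",[proj(t,x).round(1).tolist() for x in w])
A=cv2.resize(s["image"][140:200,205:285],None,fx=7,fy=7,interpolation=2)
B=cv2.resize(t["image"][170:250,230:290],None,fx=6,fy=6,interpolation=2)
B=cv2.resize(B,(int(B.shape[1]*420/B.shape[0]),420));cv2.imwrite("pics/c4.png",np.hstack([A,B[:,:240]])[:,:,::-1])
E
```

```text
0 scene [[227.3, 158.7], [240.8, 166.9], [246.0, 169.9], [257.3, 176.8]] top [[257.0, 239.4], [273.4, 200.8], [279.3, 186.8], [292.1, 156.6]]
8 scene [[225.8, 165.0], [240.8, 166.9], [246.5, 167.6], [259.2, 169.1]] top [[262.4, 237.3], [273.4, 200.8], [277.4, 187.3], [286.3, 158.2]]
15 scene [[224.7, 170.5], [240.8, 166.9], [246.9, 165.5], [260.5, 162.4]] top [[267.1, 235.0], [273.4, 200.8], [275.7, 188.1], [280.8, 160.3]]
20 scene [[224.1, 174.4], [240.8, 166.9], [247.2, 164.0], [261.3, 157.6]] top [[270.5, 233.1], [273.4, 200.8], [274.5, 188.7], [276.8, 162.2]]
```

View pics/c4.png

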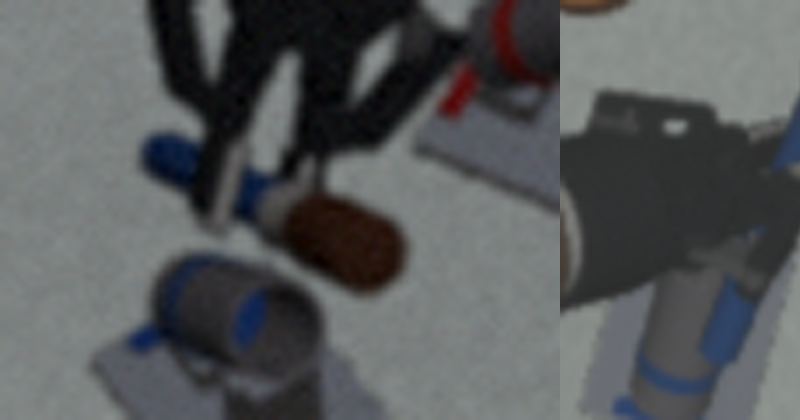

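```bash
python3 - <<'E'
from path import *
for f,lo,hi,tr in(("w2.pkl",50,215,1),("w1.pkl",95,225,1),("f_wrist.pkl",1,235,0)):
    g=pickle.load(open(f,"rb"))
    c=max([q for S_,c,q in comps(mask(g["image"],"blue"),300) if 220<c[0]<300],key=len);D=[[],[]];W=[]
    for row in range(lo,hi,2):
        xs=c[c[:,1]==row][:,0];xs=xs[xs>231];W.append(len(xs))
        if len(xs)>58: continue
        for k,x in enumerate((xs.min()-.5,xs.max()+.5)):D[k].append(fray(g,(x,row))[1])
    n=[np.linalg.svd(np.array(d))[2][2] for d in D];ax=np.cross(*n);ax/=np.linalg.norm(ax);ax*=np.sign(ax[2]) if tr else -np.sign(ax[2])
    print(f,"elev",np.degrees(np.arcsin(ax[2])),"yaw",np.degrees(np.arctan2(ax[1],ax[0])),W[::12],"perp",11/np.sin(np.arccos(abs(n[0]@n[1]))/2))
E
```

```text
w2.pkl elev 53.736916560722335 yaw 11.299847154997241 [17, 16, 15, 15, 14, 12, 12] perp 381.99790929363166
w1.pkl elev 69.66817758862508 yaw 172.42841238869036 [10, 9, 12, 15, 17, 15] perp 240.26595255758372
f_wrist.pkl elev -53.69928571619143 yaw 172.652485905961 [39, 40, 41, 43, 44, 44, 42, 45, 45, 44] perp 146.80224300943266
```

```bash
cat >> path.py <<'E'
Ri=Ri*R.from_rotvec([0,np.radians(2.5),0]);zi=Ri.as_matrix()[:,2];Pi=Mc+35*at+8*zi
E
python3 - <<'E'
from path import *
from bench import *
st=read_state();S=Sim(st["joints"]);p,r=pose(st)
S.go("align",p,Ri);S.go("preins",Pi+120*at,Ri)
E
```

```text
align [552. -29. 296.] [ 0.54  0.22 -0.7   1.08 -1.17  2.86] maxstep 0.02 | shift [-0.03 -0.03  0.01] turn [-1.  -3.2 -1. ]
preins [625. -20. 224.] [ 0.46  0.41 -0.64  1.19 -1.08  2.76] maxstep 0.04 | shift [0.07 8.48 5.73] turn [-0. -0.  0.]
```

Call:
servo_tool --pt "0 -1.5 0 0 -1 -3.2 -1" --pt "0 -1.5 0 0 0 0 0" --pt "0 0 2.1 1.45 0 0 0" --pt "0 0 2.1 1.45 0 0 0" --pt "0 0 2.1 1.45 0 0 0" --pt "0 0 2.15 1.4 0 0 0" --pt "0 1.5 0 0 0 0 0" --pt "0 1.5 0 0 0 0 0" --pt "0 0 0 0 0 0 0" --pt "0 0 0 0 0 0 0"

```text
clock: 12.65
position: [625.6, -21.3, 224.6]
ee_rot: [0.254, 0.849, -0.356, 0.296]
contact_force: [-0.9, -1.0, -0.4]
gripper_width: 20.3
```

```bash
python3 - <<'E'
from path import *
from bench import *
st=read_state();p,r=pose(st);plan(p,r,Pi+120*at,Ri);print(p,st["contact_force"])
g={n:get_image(n) for n in("wrist","scene","top")};pickle.dump(g,open("pre.pkl","wb"))
A=cv2.resize(g["scene"]["image"][150:220,215:305],None,fx=5,fy=5,interpolation=2)
B=cv2.resize(g["top"]["image"][150:260,230:300],None,fx=5,fy=5,interpolation=2)
C=cv2.resize(g["wrist"]["image"][0:260,140:380],None,fx=1.4,fy=1.4)
H=550;o=np.zeros((H,800,3),np.uint8);o[:A.shape[0],:450]=A;o[:,450:800]=B[:H];print(C.shape)
o[350:550,100:285]=cv2.resize(C,(185,200))
cv2.imwrite("pics/pre.png",o[:,:,::-1])
c=p-8*r.as_matrix()[:,2]
h=r.apply([np.cos(np.radians(2.5)),0,np.sin(np.radians(2.5))])
for k in(135,0,-135):print(k,(c+k*h).round(1),"scene",proj(g["scene"],c+k*h).round(1),"top",proj(g["top"],c+k*h).round(1))
E
```

```text
shift cm [ 0.15  0.04 -0.05] turn deg [0.05 0.07 0.02] = after shift
[625.60969235 -21.27283796 224.62517761] [-0.86727178 -0.95258384 -0.39688347]
(364, 336, 3)
135 [531.1  10.1 133.7] scene [246.2 187. ] top [258.5 214.6]
0 [623.  -15.2 229.2] scene [264.1 193.3] top [268.9 177. ]
-135 [715.  -40.6 324.7] scene [285.8 200.8] top [280.7 134. ]
```

View pics/pre.png

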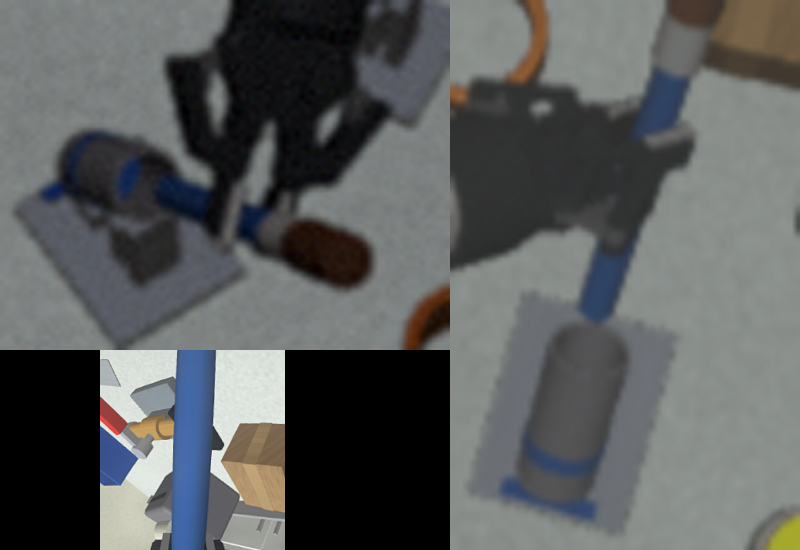

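Call:
servo_tool --pt "0 1 0 0.04 0 0 0" --pt "0 1 0 0.04 0 0 0" --pt "0 1 0 0.04 0 0 0" --pt "0 1 0 0.04 0 0 0" --pt "0 0 0 0 0 0 0"

```text
clock: 13.3
position: [596.7, -13.8, 195.0]
ee_rot: [0.253, 0.85, -0.357, 0.295]
contact_force: [0.0, 0.7, -0.9]
gripper_width: 20.4
```

Call:
servo_tool --pt "0 1 0 0.04 0 0 0" --pt "0 1 0 0.04 0 0 0" --pt "0 1 0 0.04 0 0 0" --pt "0 1 0 0.04 0 0 0" --pt "0 1 0 0.04 0 0 0" --pt "0 0 0 0 0 0 0"

```text
clock: 13.9
position: [562.7, -4.3, 159.8]
ee_rot: [0.253, 0.849, -0.357, 0.295]
contact_force: [-0.8, -0.1, -0.7]
gripper_width: 20.1
```

Call:
servo_tool --pt "0 0.5 0 0.02 0 0 0" --pt "0 0.5 0 0.02 0 0 0" --pt "0 0.5 0 0.02 0 0 0" --pt "0 0 0 0 0 0 0"

```text
clock: 14.3
position: [553.1, -1.5, 149.9]
ee_rot: [0.254, 0.849, -0.356, 0.295]
contact_force: [0.2, -0.6, -1.1]
gripper_width: 20.0
```

Call:
servo_tool --pt "0 0.3 0 0.01 0 0 0" --pt "0 0.3 0 0.01 0 0 0" --pt "0 0 0 0 0 0 0"

```text
clock: 14.6
position: [549.2, -0.2, 145.9]
ee_rot: [0.254, 0.849, -0.356, 0.296]
contact_force: [0.2, 0.6, -0.7]
gripper_width: 19.8
```

Call:
servo_tool --pt "0 0.3 0 0.01 0 0 0" --pt "0 0 0 0 0 0 0"

```text
clock: 14.8
position: [547.2, 0.3, 143.8]
ee_rot: [0.254, 0.849, -0.356, 0.296]
contact_force: [-0.0, -0.4, -1.1]
gripper_width: 20.1
```

Call:
servo_tool --pt "0 0.3 0 0.01 0 0 0" --pt "0 0 0 0 0 0 0"

```text
clock: 15.0
position: [545.1, 0.9, 141.7]
ee_rot: [0.254, 0.849, -0.356, 0.296]
contact_force: [-0.2, -0.7, -2.1]
gripper_width: 20.1
```

Call:
servo_tool --pt "0 0.3 0 0.01 0 0 0" --pt "0 0 0 0 0 0 0"

```text
clock: 15.2
position: [543.0, 1.5, 139.5]
ee_rot: [0.254, 0.849, -0.356, 0.296]
contact_force: [0.5, -0.0, -0.7]
gripper_width: 20.2
```

Call:
servo_tool --pt "0 0.3 0 0.01 0 0 0" --pt "0 0 0 0 0 0 0"

```text
clock: 15.4
position: [541.0, 2.1, 137.4]
ee_rot: [0.254, 0.849, -0.356, 0.296]
contact_force: [-0.3, -0.8, -1.3]
gripper_width: 20.1
```

Call:
servo_tool --pt "0 0.3 0 0.01 0 0 0" --pt "0 0 0 0 0 0 0"

```text
clock: 15.6
position: [540.4, 2.9, 137.4]
ee_rot: [0.254, 0.848, -0.356, 0.298]
contact_force: [4.3, -2.1, 4.6]
gripper_width: 20.1
```

Call:
servo_tool --pt "0 0.3 0 0.01 0 0 0" --pt "0 0 0 0 0 0 0" --pt "0 0 0 0 0 0 0"

```text
clock: 15.9
position: [540.2, 3.7, 137.7]
ee_rot: [0.255, 0.847, -0.357, 0.3]
contact_force: [9.0, -3.5, 10.0]
gripper_width: 20.2
```

```bash
python3 - <<'E'
from path import *
from bench import *
st=read_state();p,r=pose(st);print(p,st["contact_force"].round(1))
c=p-8*r.as_matrix()[:,2];print("center along tube from floor",(c-(Mc-100*at))@at, "off-axis",np.linalg.norm(np.cross(c-Mc,at)))
g={n:get_image(n) for n in("scene","top")};pickle.dump(g,open("ins.pkl","wb"))
for n,x in(("scene",(215,150,305,220)),("top",(230,130,310,260))):
    im=g[n]["image"];m=mask(im,"blue");print(n,[(s_.tolist(),np.round(axis_ends(q),1).tolist()) for s_,_,q in comps(m,15) if 225<_[0]<310])
A=cv2.resize(g["scene"]["image"][150:220,215:305],None,fx=5,fy=5,interpolation=2)
B=cv2.resize(g["top"]["image"][150:260,230:300],None,fx=5,fy=5,interpolation=2)
o=np.zeros((550,800,3),np.uint8);o[:350,:450]=A;o[:,450:800]=B
cv2.imwrite("pics/ins.png",o[:,:,::-1])
E
```

```text
[540.16770351   3.69566538 137.69922977] [ 9.  -3.5 10. ]
center along tube from floor 131.97320617372492 off-axis 1.4158256522347226
scene [([247, 185, 4, 6, 15], [[248.7, 184.2], [247.1, 190.3]])]
top []
```

Call:
servo_tool --pt "0.5 -0.2 0 0 0 0 0" --pt "1 0 0 0 0 0 0" --pt "1 0 0 0 0 0 0" --pt "1 0 0 0 0 0 0" --pt "1 0 0 0 0 0 0" --pt "1 0 0 0 0 0 0" --pt "1 0 0 -1 0 0 0" --pt "1 0 0 -2 0 0 0" --pt "1 0 0 -3 0 0 0" --pt "1 0 0 -3 0 0 0" --pt "1 0 0 -3 0 0 0" --pt "1 0 0 0 0 0 0"

```text
clock: 17.2
position: [500.8, 97.2, 205.2]
ee_rot: [0.253, 0.85, -0.353, 0.298]
contact_force: [0.5, -0.1, 0.4]
gripper_width: 85.5
```

```bash
python3 - <<'E'
from path import *
from bench import *
st=read_state();p,r=pose(st);print(p,st["contact_force"].round(1),st["joints"].round(2))
g={n:get_image(n) for n in("scene","top","wrist")};pickle.dump(g,open("rel.pkl","wb"))
F=Mc-100*at
for el in(34,38,42,45):
    b=dirv(el,-15.5);print(el,[(proj(g["scene"],F+k*b).round(1).tolist(),proj(g["top"],F+k*b).round(1).tolist(),fproj(g["wrist"],F+k*b).round(1).tolist()) for k in(180,210,270)])
A=cv2.resize(g["scene"]["image"][150:220,215:305],None,fx=4,fy=4,interpolation=2)
B=cv2.resize(g["top"]["image"][150:260,230:300],None,fx=4,fy=4,interpolation=2)
o=np.zeros((600,800,3),np.uint8);o[:280,:360]=A;o[:440,520:800]=B
o[285:600,:420]=cv2.resize(g["wrist"]["image"],(420,315))
cv2.imwrite("pics/rel.png",o[:,:,::-1])
E
```

```text
[500.78627515  97.2185324  205.15662637] [ 0.5 -0.1  0.4] [ 0.84  0.36 -0.74  0.92 -1.21  2.6 ]
34 [([258.2, 199.3], [264.4, 192.7], [275.4, 228.2]), ([263.0, 202.6], [267.0, 183.4], [277.7, 251.9]), ([273.1, 209.5], [272.3, 164.2], [281.5, 291.8])]
38 [([256.7, 195.8], [263.8, 194.7], [267.8, 234.0]), ([261.2, 198.4], [266.3, 185.7], [269.4, 259.0]), ([270.8, 203.9], [271.5, 167.0], [271.9, 301.2])]
42 [([255.0, 192.2], [263.1, 197.0], [259.8, 239.3]), ([259.3, 194.1], [265.5, 188.3], [260.5, 265.7]), ([268.3, 198.2], [270.5, 170.2], [261.6, 310.3])]
45 [([253.7, 189.4], [262.6, 198.9], [253.4, 242.9]), ([257.7, 190.8], [264.9, 190.5], [253.4, 270.4]), ([266.2, 193.8], [269.7, 172.9], [253.3, 316.9])]
```

View pics/rel.png

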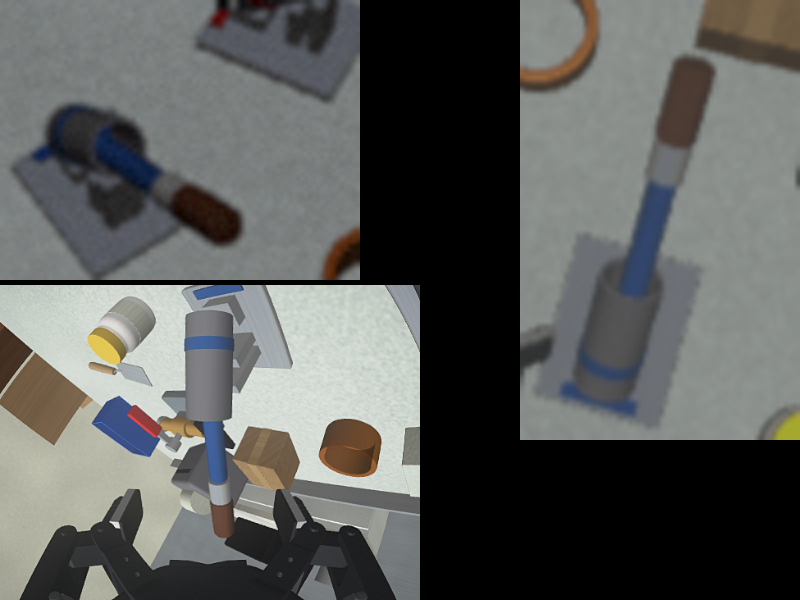

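```bash
python3 - <<'E'
from path import *
g=pickle.load(open("rel.pkl","rb"));F=Mc-100*at
out=[]
for n in("scene","top","wrist"):
    c=[(q,axis_ends(q),c_) for s_,c_,q in comps(mask(g[n]["image"],"blue"),25)]
    for q,e,c_ in c:
        if 225<c_[0]<300:print(n,len(q),np.round(e,1).tolist())
n_=np.cross(np.cross(at,[0,0,1]),at);n_/=np.linalg.norm(n_)
for sag in(7,9,11):
    b=dirv(45-sag,-15.5);o=-9+100*np.tan(np.radians(sag))
    for dep in(0,10):
        E=F+n_*o+at*(1.7+dep);print(sag,dep,[(proj(g["scene"],E+k*b).round(1).tolist(),proj(g["top"],E+k*b).round(1).tolist(),fproj(g["wrist"],E+k*b).round(1).tolist()) for k in(180,270)])
st=(lambda q:q)(None)
print("tri ferrule base scene/top",tri(g["scene"],(254.5,197),g["top"],(265,196.2)),"tip",tri(g["scene"],(272.5,206.2),g["top"],(273,166)))
for X in(tri(g["scene"],(254.5,197),g["top"],(265,196.2))[0],tri(g["scene"],(272.5,206.2),g["top"],(273,166))[0]):print("along tube",(X-F)@at)
E
```

```text
scene 101 [[238.5, 183.8], [252.7, 195.2]]
top 77 [[264.7, 197.4], [257.6, 222.7]]
wrist 620 [[295.3, 1.6], [235.7, 11.4]]
wrist 655 [[225.5, 69.9], [278.5, 69.6]]
wrist 1230 [[255.0, 165.4], [265.4, 241.0]]
7 0 [([256.4, 194.9], [263.7, 194.9], [265.8, 236.7]), ([270.6, 203.0], [271.4, 167.1], [270.1, 303.7])]
7 10 [([257.8, 195.4], [264.5, 192.1], [265.6, 245.8]), ([272.1, 203.6], [272.3, 164.1], [269.9, 310.4])]
9 0 [([256.7, 195.6], [263.8, 194.6], [267.4, 235.0]), ([271.3, 204.7], [271.7, 166.4], [273.2, 300.4])]
9 10 [([258.0, 196.1], [264.6, 191.8], [267.2, 244.1]), ([272.8, 205.3], [272.5, 163.4], [272.9, 307.1])]
11 0 [([256.9, 196.4], [263.9, 194.3], [269.1, 233.1]), ([271.8, 206.4], [271.8, 165.7], [276.2, 297.0])]
11 10 [([258.3, 196.9], [264.6, 191.6], [268.8, 242.2]), ([273.4, 207.0], [272.7, 162.8], [275.9, 303.7])]
tri ferrule base scene/top (array([580.98284776,  -8.17855449, 153.12116333]), np.float64(1.50931360279311)) tip (array([658.51843433, -25.57822078, 209.91068982]), np.float64(4.667070874298177))
along tube 172.65734195633576
along tube 268.9334922536536
```

```bash
python3 - <<'E'
from path import *
from bench import *
g=pickle.load(open("rel.pkl","rb"));d=pickle.load(open("d0.pkl","rb"))
L=[]
for n in("scene","top"):
    c=[(len(q),axis_ends(q),c_) for s_,c_,q in comps(mask(g[n]["image"],"red"),40)]
    for k in c: print(n,k[0],np.round(k[1],1).tolist())
print("hinge tri",tri(d["scene"],(216.7,266),d["top"],(340,184.7)),"grip tri",tri(d["scene"],(196.8,247.3),d["top"],(337.6,212.4)))
st=read_state();p,r=pose(st);S=Sim(st["joints"])
S.go("up",p+[0,0,140],r)
z=r.as_matrix()[:,2];ax=np.cross(z,[0,0,-1]);ang=np.arctan2(np.linalg.norm(ax),-z[2]);Rd=R.from_rotvec(ax/np.linalg.norm(ax)*ang)*r
S.go("down",p+[0,0,140],Rd);S.go("over",np.array([530,-180,330]),Rd);S.go("low",np.array([530,-180,102]),Rd)
print(Rd.as_matrix().round(2).tolist())
E
```

```text
scene 102 [[188.3, 239.0], [205.0, 255.7]]
top 139 [[168.0, 189.5], [175.7, 216.3]]
top 98 [[338.6, 200.4], [336.4, 224.6]]
hinge tri (array([ 623.98255018, -228.10014311,  108.95905715]), np.float64(3.3985079516052665)) grip tri (array([ 541.59026181, -220.94382294,  106.7307709 ]), np.float64(0.7184692208899995))
up [500.  93. 343.] [ 0.86  0.2  -0.56  0.84 -1.44  2.87] maxstep 0.04 | shift [-9.59 -6.4  -7.99] turn [-0. -0.  0.]
  err down 4 0.013
  err down 5 0.064
  err down 6 0.115
  err down 7 0.167
  err down 8 0.22
  err down 9 0.272
  err down 10 0.326
  err down 11 0.379
down [500.  93. 343.] [ 0.67  0.04 -0.32  0.3  -1.17  3.1 ] maxstep 0.07 | shift [-0. -0.  0.] turn [-30.6  45.9   0. ]
  err over 1 0.055
  err over 2 0.111
  err over 3 0.166
  err over 4 0.222
  err over 5 0.277
  err over 6 0.332
  err over 7 0.386
  err over 8 0.44
  err over 9 0.493
  err over 10 0.545
  err over 11 0.595
  err over 12 0.643
  err over 13 0.69
over [ 530 -180  330] [ 0.14  0.01 -0.65  0.81 -0.72  3.1 ] maxstep 0.07 | shift [-21.72 -16.24   6.77] turn [ -0.2  16.  -14.4]
  err low 1 0.041
  err low 2 0.082
  err low 3 0.123
  err low 4 0.162
  err low 5 0.199
  err low 6 0.235
  err low 7 0.27
  err low 8 0.302
  err low 9 0.331
  err low 10 0.359
low [ 530 -180  102] [-0.14  0.29 -0.89  1.17 -0.16  3.1 ] maxstep 0.07 | shift [12.12 -0.87 18.32] turn [ -3.9  34.8 -17.4]
[[-0.84, 0.55, 0.0], [0.55, 0.84, 0.0], [0.0, 0.0, -1.0]]
```

```bash
python3 - <<'E'
from path import *
from bench import *
st=read_state();p,r=pose(st);S=Sim(st["joints"]);Rw=R.from_matrix(np.diag([1.,-1,-1]))
P=p+[0,0,140]
S.go("up",P,r);S.go("spin",P,r,np.radians([0,0,144]))
S.go("down",P,Rw);S.go("over",np.array([543,-180,310]),Rw);S.go("low",np.array([543,-180,100]),Rw)
H=np.array([624,-230]);
for th in(174,190,206,222,238,252,262):
    t=np.radians(th);u=np.array([np.cos(t),np.sin(t)]);n=np.array([u[1],-u[0]])*1
    c=H+85*u+(22)*np.array([u[1],-u[0]]);S.go(f"arc{th}",np.r_[c,100],Rw)
E
```

```text
up [500.  93. 343.] [ 0.86  0.2  -0.56  0.84 -1.44  2.87] maxstep 0.04 | shift [-9.59 -6.4  -7.99] turn [-0. -0.  0.]
spin [500.  93. 343.] [ 0.86  0.2  -0.56  0.84 -1.44  0.36] maxstep 0.09 | shift [-0. -0.  0.] turn [  0.   0. 144.]
down [500.  93. 343.] [ 0.5   0.12 -0.09  0.   -1.35  1.07] maxstep 0.09 | shift [-0. -0.  0.] turn [ 51.3 -20.3   2.5]
over [ 543 -180  310] [-0.04  0.25 -0.01  0.   -1.31  1.61] maxstep 0.04 | shift [ 4.34 27.29  3.29] turn [ 0. -0.  0.]
low [ 543 -180  100] [-0.04  0.44 -0.31 -0.   -0.83  1.61] maxstep 0.05 | shift [-0. -0. 21.] turn [ 0. -0.  0.]
arc174 [ 542. -199.  100.] [-0.07  0.44 -0.29  0.   -0.83  1.64] maxstep 0.01 | shift [-0.12  1.92  0.  ] turn [-0.  0.  0.]
arc190 [ 536. -223.  100.] [-0.12  0.45 -0.28  0.   -0.84  1.69] maxstep 0.01 | shift [-0.53  2.39  0.  ] turn [ 0. -0.  0.]
arc206 [ 538. -247.  100.] [-0.16  0.47 -0.26  0.   -0.85  1.73] maxstep 0.01 | shift [0.15 2.44 0.  ] turn [ 0. -0.  0.]
arc222 [ 546. -271.  100.] [-0.19  0.49 -0.21  0.   -0.87  1.77] maxstep 0.01 | shift [0.82 2.3  0.  ] turn [ 0. -0.  0.]
arc238 [ 560. -290.  100.] [-0.22  0.52 -0.15  0.   -0.9   1.79] maxstep 0.01 | shift [1.42 1.99 0.  ] turn [ 0. -0.  0.]
arc252 [ 577. -304.  100.] [-0.24  0.55 -0.1   0.   -0.92  1.81] maxstep 0.01 | shift [1.65 1.36 0.  ] turn [ 0. -0. -0.]
arc262 [ 590. -311.  100.] [-0.24  0.57 -0.05  0.   -0.94  1.81] maxstep 0.01 | shift [1.36 0.71 0.  ] turn [ 0. -0. -0.]
```

Call:
servo_tool --pt "1 -1.92 -1.28 -1.6 0 0 0" --pt "1 -1.92 -1.28 -1.6 0 0 0" --pt "1 -1.92 -1.28 -1.6 0 0 0" --pt "1 -1.92 -1.28 -1.6 0 0 0" --pt "1 -1.92 -1.28 -1.6 0 0 0" --pt "0 0 0 0 0 0 8" --pt "0 0 0 0 0 0 8" --pt "0 0 0 0 0 0 8" --pt "0 0 0 0 0 0 8" --pt "0 0 0 0 0 0 8" --pt "0 0 0 0 0 0 8" --pt "0 0 0 0 0 0 8"

```text
clock: 18.55
position: [499.8, 91.4, 342.7]
ee_rot: [0.625, 0.628, -0.176, 0.429]
contact_force: [-0.2, -0.1, -0.2]
gripper_width: 0.0
```

Call:
servo_tool --pt "0 0 0 0 0 0 8" --pt "0 0 0 0 0 0 8" --pt "0 0 0 0 0 0 8" --pt "0 0 0 0 0 0 8" --pt "0 0 0 0 0 0 8" --pt "0 0 0 0 0 0 8" --pt "0 0 0 0 0 0 8" --pt "0 0 0 0 0 0 8" --pt "0 0 0 0 0 0 8" --pt "0 0 0 0 0 0 8" --pt "0 0 0 0 0 0 8" --pt "0 0 0 0 0 0 0"

```text
clock: 19.75
position: [499.8, 91.6, 342.8]
ee_rot: [0.886, 0.02, 0.17, 0.431]
contact_force: [-0.6, -0.1, -0.5]
gripper_width: -0.5
```

Call:
servo_tool --pt "0 0 0 0 6.4 -2.54 0.3" --pt "0 0 0 0 6.4 -2.54 0.3" --pt "0 0 0 0 6.4 -2.54 0.3" --pt "0 0 0 0 6.4 -2.54 0.3" --pt "0 0 0 0 6.4 -2.54 0.3" --pt "0 0 0 0 6.4 -2.54 0.3" --pt "0 0 0 0 6.4 -2.54 0.3" --pt "0 0 0 0 6.4 -2.54 0.3" --pt "0 0 0 0 0 0 0"

```text
clock: 20.65
position: [501.0, 91.0, 344.2]
ee_rot: [1.0, -0.001, 0.001, -0.001]
contact_force: [1.0, -0.6, 0.0]
gripper_width: 0.3
```

```bash
python3 - <<'E'
from path import *
from bench import *
st=read_state();p,r=pose(st);print(p,st["joints"].round(2));plan(p,r,np.array([543,-180,310]),R.from_matrix(np.diag([1.,-1,-1])))
E
```

```text
[500.99389548  90.9794656  344.18633637] [ 0.5   0.13 -0.09 -0.   -1.35  1.07]
shift cm [ 4.24 27.1   3.38] turn deg [-0.09 -0.07 -0.08] = after shift
```

Call:
servo_tool --pt "0 0.53 3.39 0.42 0 0 0" --pt "0 0.53 3.39 0.42 0 0 0" --pt "0 0.53 3.39 0.42 0 0 0" --pt "0 0.53 3.39 0.42 0 0 0" --pt "0 0.53 3.39 0.42 0 0 0" --pt "0 0.53 3.39 0.42 0 0 0" --pt "0 0.53 3.39 0.42 0 0 0" --pt "0 0.53 3.39 0.42 0 0 0" --pt "0 0 0 4 0 0 0" --pt "0 0 0 4 0 0 0" --pt "0 0 0 4 0 0 0" --pt "0 0 0 0 0 0 0"

```text
clock: 21.85
position: [538.1, -177.7, 183.7]
ee_rot: [1.0, 0.001, -0.007, -0.0]
contact_force: [-0.2, -0.5, -0.4]
gripper_width: -0.2
```

Call:
servo_tool --pt "0 0 0 3 0 0 0" --pt "0 0 0 3 0 0 0" --pt "0 0 0 2 0 0 0" --pt "0 0 0 1 0 0 0" --pt "0 0 0 0 0 0 0"

```text
clock: 22.35
position: [543.0, -178.2, 100.4]
ee_rot: [1.0, 0.001, -0.0, 0.001]
contact_force: [0.1, 0.3, 0.5]
gripper_width: 0.1
```

Call:
servo_tool --pt "0 -0.06 0.95 0 0 0 0" --pt "0 -0.06 0.95 0 0 0 0" --pt "0 -0.27 1.2 0 0 0 0" --pt "0 -0.27 1.2 0 0 0 0" --pt "0 0.07 1.22 0 0 0 0" --pt "0 0.07 1.22 0 0 0 0" --pt "0 0.41 1.15 0 0 0 0" --pt "0 0.41 1.15 0 0 0 0" --pt "0 0 0 0 0 0 0"

```text
clock: 23.25
position: [546.5, -270.3, 100.2]
ee_rot: [1.0, 0.0, 0.0, 0.001]
contact_force: [-0.7, 0.8, -0.5]
gripper_width: -0.3
```

Call:
servo_tool --pt "0 0.71 1.0 0 0 0 0" --pt "0 0.71 1.0 0 0 0 0" --pt "0 0.82 0.68 0 0 0 0" --pt "0 0.82 0.68 0 0 0 0" --pt "0 0.5 0.2 0 0 0 0" --pt "0 0.5 0.2 0 0 0 0" --pt "0 0 0 0 0 0 0"

```text
clock: 23.95
position: [587.3, -306.4, 100.4]
ee_rot: [1.0, 0.001, 0.0, 0.001]
contact_force: [-1.0, 0.1, -0.7]
gripper_width: 0.4
```

```bash
python3 - <<'E'
from path import *
from bench import *
st=read_state();print(st["position"].round(1),st["contact_force"].round(1))
for n in("scene","top"):
    g=get_image(n)
    for s_,c_,q in comps(mask(g["image"],"red"),20):
        e=axis_ends(q);P=[onplane(g,x,98).round(0)[:2].tolist() for x in e];print(n,len(q),np.round(e,1).tolist(),P)
E
```

```text
[ 587.3 -306.4  100.4] [-1.   0.1 -0.7]
scene 123 [[202.8, 275.9], [180.2, 292.7]] [[611.0, -270.0], [597.0, -345.0]]
top 129 [[168.0, 189.5], [175.5, 216.1]] [[607.0, 276.0], [529.0, 252.0]]
```

Call:
servo_tool --pt "0 0.3 0.05 0 0 0 0" --pt "0 0.3 0.05 0 0 0 0" --pt "0 0 0 0 0 0 0"

```text
clock: 24.35
position: [587.9, -306.3, 100.7]
ee_rot: [1.0, 0.0, -0.005, -0.001]
contact_force: [-12.2, 3.0, 7.0]
gripper_width: -0.0
```

Call:
servo_tool --pt "0 0.3 0.05 0 0 0 0" --pt "0 0.3 0.05 0 0 0 0" --pt "0 0 0 0 0 0 0"

```text
clock: 24.65
position: [588.3, -306.5, 100.6]
ee_rot: [1.0, -0.0, -0.012, -0.003]
contact_force: [-23.0, 5.8, 14.9]
gripper_width: 0.3
```

Call:
servo_tool --pt "0 0.3 0.05 0 0 0 0" --pt "0 0 0 0 0 0 0"

```text
clock: 24.85
position: [588.5, -306.5, 100.5]
ee_rot: [1.0, -0.0, -0.015, -0.004]
contact_force: [-28.8, 7.0, 17.6]
gripper_width: 0.1
```

Call:
servo_tool --pt "0 -1 0 0 0 0 0" --pt "0 -2 0 0 0 0 0" --pt "0 -2 0 0 0 0 0" --pt "0 0 0 -3 0 0 0" --pt "0 0 0 -3 0 0 0" --pt "0 0 0 -4 0 0 0" --pt "0 -2 0 -4 0 0 0" --pt "0 -2 0 -4 0 0 0" --pt "0 0 0 0 0 0 0" --pt "0 0 0 0 0 0 0"

```text
clock: 25.85
position: [512.0, -308.6, 282.6]
ee_rot: [1.0, 0.001, 0.003, 0.001]
contact_force: [0.2, 0.4, -0.5]
gripper_width: -0.0
```

```bash
python3 - <<'E'
from path import *
from bench import *
st=read_state();print(st["clock"],st["position"].round(1),st["contact_force"].round(1))
d=pickle.load(open("rel.pkl","rb"))
for n in("scene","top"):
    g=get_image(n)
    for k,a_ in(("red",20),("blue",25)):
        for s_,c_,q in comps(mask(g["image"],k),a_):
            e=axis_ends(q)
            if c_[1]<300 and c_[0]<420:print(n,k,len(q),np.round(e,1).tolist(),[onplane(g,x,98).round(0)[:2].tolist() for x in e] if k=="red" else "")
    df=np.abs(g["image"].astype(int)-d[n]["image"]).max(2)
    if n=="top":print("brush region diff",df[150:250,250:280].max(),"red brush region",df[150:250,155:200].max())
    cv2.imwrite(f"pics/end_{n}.png",g["image"][:,:,::-1])
E
```

```text
25.85 [ 512.  -308.6  282.6] [ 0.2  0.4 -0.5]
scene red 117 [[202.9, 276.0], [180.2, 292.8]] [[612.0, -271.0], [597.0, -345.0]]
scene blue 102 [[238.6, 183.7], [252.6, 195.3]] 
top red 132 [[168.1, 189.5], [175.5, 216.1]] [[607.0, 276.0], [529.0, 252.0]]
top blue 70 [[257.6, 222.7], [264.7, 197.4]] 
brush region diff 6 red brush region 98
```

```bash
python3 -c "
from bench import *
print(job_done())"
```

```text
the job is handed in; nothing more can be done
None
```

I reversed the blue brush and put it back handle first in the blue-banded tube. Then I swung the red lever to its open stop, backed off and handed the job in at about 26 s of the 72 s allowed. `job_done()` gives no verdict, so what follows is what my own checks showed.

- **Brush seated:** the push ended on a firm stop at about 14 N along the tube, with the grip about 132 mm from the floor. It was gripped near mid-length, so about 135 mm was expected with the handle end on the floor. After release, the scene and top views put the bristle tip about 269 mm from the floor along the tube. The brush had not moved in the pictures by the end.
- **Lever open:** pushing further against the stop took the force from about 1 N to 34 N while the arm moved only about 1 mm. In the scene view the lever had swung by about 80–85 degrees from where it started and stayed there after I backed off. I have no direct reading of the joint angle.
- **Rest of the bench:** the red brush's sleeve is at the same pixels as at the start. I did not measure the other things at the end. The arm was in the air with about 0.7 N reading when I handed in.
- **Disagreements:**
  - The wrist camera suggested a 12–16 degree tilt of the gripped brush, but its colour mask cut the handle too narrow. I used about 2.5 degrees, going mainly by the scene view (about 2 degrees; the top view read nearer 4–6), and the insertion went in cleanly.
  - After release the wrist view read the brush about 6 mm further out than expected. The top and scene views read the ferrule about 4 mm further in.

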